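# Refit the dimmer knob on the microscope light source and hold it pressed

## Robot

A 6-joint arm with a two-finger parallel gripper is mounted at the origin on the work surface. World frame = base frame: x ahead of the robot, y to its left, z up, the work surface at z = 0. Lengths are in m, angles in rad, forces in N, time in s.
With the tool pointing down it reaches from about 0.325 to 0.9 m from the base axis. Payload 3.5 kg.
Tool frame: the origin (TCP) lies at the very end of the fingers, on their centre line; the grasp point (between the pads) lies 19 mm behind it; z points along the fingers, y is the direction in which the jaws open and shut (so a half turn about z gives the same grasp; the last joint's range is limited). The gripper opens to 85 mm and grips with 20 to 120 N. Pads are 22 mm wide; open, the fingers measure 114 mm over their backs; the gripper's body (76 mm by 85 mm) begins 54 mm behind the grasp point. The pads swing forward as they close: fully open they stand 13 mm farther back than shut.
Start: joints at [-1.423, 0.276, -0.026, 1.268, 0, 1.467], TCP at [0.155, -0.605, 0.207] pointing down, gripper open.
Joint ranges: [-3.12, 3.12], [-0.85, 1.88], [-1.08, 1.24], [-1.95, 2.15], [-1.57, 1.53], [-3.14, 3.14]. Speed limits (rad/s): [2.57, 2.57, 3.14, 3.14, 3.14, 3.14].

## Interface

Orientations are given as a rotation vector (axis times angle).
In Python, from cell import status, optics, order, search_frame, cut_out gives the robot as it stands.
- The arm moves only by the shell command python3 -m pendant 'ROWS' [FORCE]. ROWS is JSON, a list of rows, each a list of 3 entries, a list of its own where there are three numbers: the closure, from -1 (fully open) to 1 (shut), then the shift along the world's x, y, z in mm, then the turn about the world's z in degrees. A call has 1 to 10 rows; each row is the pose to reach, as a shift and turn from the pose commanded when the call began; what a row does not reach only later rows make up. A row lasts 1/8 s, in which the tool goes at most 62.5 mm and 10.7 degrees, less where a joint would pass 70% of its speed; a pose out of reach is approached as far as the arm can. A call with a gripper value outside its range is refused whole. The fingers move at their own pace and stop on an object; FORCE is the grip in N (left out, the last holds). Time passes only in rows, so rows that repeat a pose let the fingers close. It gives the time, the measured TCP pose, the force and the opening at its end, in the units of the state.
- status.sense(): the state, without advancing time (a new reading comes with each control period).
- optics.camera(name): name is "scene" or "top" or "wrist"; returns the picture (480x640x3 uint8, red, green, blue); there is no depth.
- optics.camera_model(name): a dict with "fx", "fy", "cx", "cy" (pixels), "T" (4x4, takes a point from camera to world coordinates); the wrist camera has in their place "tool_from_camera" (4x4, takes a point from camera to tool coordinates, whose origin is the TCP and whose axes are the flange's). Camera axes: x right, y down, z forward; pixel columns grow to the right and rows downward; lengths in m; the calibration is good to about 2 mm. A picture is of the moment at which its call begins: read the wrist's pose just before it. camera_model takes no time and is no camera call.
- order.sign_off(): hands the job in, once; it reports no verdict.
Trained networks look in the newest picture that a camera, given by its name, has taken for a name from the list of things; names that differ only in an ending like _2 or _b are one class to them, and where a whole thing is asked for, a point or a joint stands for the part that bears it (a point fixed in the world has none). Each returns a list of dicts, best first, with "p" (0 to 1); they miss things now and then, are a little off and sometimes report something else, mostly with a low value. They report only what shows in the picture. A call takes as long as a camera call. They do not tell look-alikes from the thing itself.
- search_frame(camera, thing): "at" ([x, y, z] in m, in the coordinates of the camera as it stood for that picture, good to about 4 mm: the middle of the surface that is visible of it).
- cut_out(camera, thing): "mask" (480x640 bool, what is visible of it).
The state is a dict: "time": time; "qpos": joint angles; "joint_vel": joint speeds; "tau": joint torques, N m; "tool_pos": TCP position; "ee_rot": TCP orientation; "ft_force": force on the tool from outside, world axes, zero at the start; "moment": the same for the moment, N m; "opening": finger opening in m.
Only numpy, scipy, OpenCV 4.12 (cv2) and the standard library are available. Lean on these libraries where they do the work, as an engineer would, in place of code of your own. Each camera call takes 0.05 s, during which the arm holds its last target.

## Task

The control knob has come off the microscope's light source. Swing the carry handle over to the back until it clicks home in its rear detent and leave it there, then take the black knob, turn it so that its bore matches the flat of the D-shaped shaft, push it fully home on the shaft, and press knob and sprung shaft all the way down to the stop (press-and-hold reset). Finish while still gripping the knob and keeping it pressed down, and leave the oil bottle, the objective lens and the slide box where they stand, upright.

Things in the scene. Friction and masses are not known exactly. Their poses are not given: they have to be found in the camera images.
- lamp: Light source: white and grey box fixed to the bench, 130 (x, front to back) x 150 (y) x 70 mm high. Origin: centre of its underside, on the bench; x axis to its back (away from the robot), z up. Flat top panel 70 mm above the bench; the D-shaft stands upright in its middle (x = y = 0).
- handle (a joint): Carry handle angle, rad. 0: leaning 0.30 from upright towards the robot; 0.30: upright; grows as it swings over to the back; 1.80: rear end stop, almost level behind the box. Starts at 0 to 0.45. Friction hinge (0.08 N m); past about 1.2 it sinks by itself to about 1.46, where it meets a sprung ball. Pushed on with a few N it clicks over the ball and is kept at the stop.
- handle_bar (a point): Middle of the handle's crossbar, on its axis: blue round sleeve, 16 mm in diameter, 110 mm long, along the box's y axis, 120 mm from the hinge axis; it can turn between gripping fingers. In the box's frame at x = 120*sin(q-0.30) mm, z = 55 + 120*cos(q-0.30) mm for handle angle q. U-shaped bail; its 10 mm arms are at y = +-88 mm.
- handle_hinge (a point): Point on the handle's hinge axis, midway between its arms: 55 mm above the bench, right below the shaft.
- shaft_tip (a point): Centre of the top end of the upright brass D-shaft: 12 mm in diameter, flat 2 mm from its axis, 28 mm out of the panel, top 2.5 mm tapered. This point's x axis points from the shaft's axis out through the flat, z up; the white line on the black collar (60 mm across, 2 mm thick, on the panel) points the same way. It turns only with great effort (0.3 N m).
- press (a joint): How far the sprung shaft is pressed down, m: 0 up, 0.005 down on its stop. Spring: about 3 N to start moving, 7 N at the stop; it springs back up when let go.
- knob_center (a point): The loose knob's centre, on its axis, 22 mm above its underside. Black round knob, 40 mm in diameter (38 mm over its lowest 18 mm), 44 mm high, about 60 g, standing upright on the bench. Its x axis points from its axis out through the flat of its bore, as does the white line on its top and side. Home on the shaft, the x axes agree and this centre is 4 mm above the shaft's tip.
- knob_mouth (a point): Centre of the knob's underside, the mouth of its D-shaped bore: 14 mm in diameter, flat 3 mm from the axis, 18 mm deep; about 1 mm play all round the shaft and 0.15 rad of turning play. Axes as the knob's. Home, the shaft's tip touches the end of the bore, with 10 mm left between knob and panel (5 mm when pressed).
- oil_center (a point): Bystander: small amber bottle, 32 mm in diameter, 65 mm high; point at mid-height.
- lens_center (a point): Bystander: steel objective lens with a yellow ring, 30 mm in diameter, 48 mm high, standing upright; point at mid-height.
- slides_center (a point): Bystander: blue and white slide box, 87 x 97 x 34 mm; point at its centre.
There are look-alikes about, which are no part of the job. What is shaped like the part that bears knob_center but blue or green is not meant.

How it is judged:
On the way, in this order (a step that is already met when the one before it is completed fails the run):
1. the carry handle rests in its rear stop (value of joint handle above 1.72 rad), for 0.3 s.
2. the knob is home on the shaft, flat to flat (z of knob_center in the frame of shaft_tip below 0.0065 m and horizontal distance between knob_center and shaft_tip below 0.0025 m and angle between the x axis of knob_center and the x axis of shaft_tip, either way round below 0.3 rad), for 0.2 s.
At the end, for the whole second after the job is handed in: Handle in its rear stop (over 1.72 rad); knob home on the shaft (its centre 2 to 6.5 mm above the shaft's tip, axes within 2.5 mm, flats within 0.3 rad, tilt under 0.15 rad); shaft held pressed more than 4 of its 5 mm by the fingers, which still hold the knob (over 3 N) (all of step 2 and value of joint handle above 1.72 rad and z of knob_center in the frame of shaft_tip above 0.002 m and angle between knob_center's own z axis and vertical below 0.15 rad and value of joint press above 0.004 m and contact force between the fingers and knob above 3 N); the arm keeps its last pose, push and grip.
It fails at once if a bystander was displaced by more than 20 mm or tipped over (distance of any of oil_center, lens_center, slides_center from where it was at the start of the episode above 0.02 m or angle between any of oil_center, lens_center's own z axis and vertical above 0.5 rad).
It also fails if it takes over 53 s, if anything falls off the work surface, if the arm or the gripper's body presses on something with over 40 N, if the wrist force passes 120 N, or if a joint passes its speed limit or range.

## Working session

There is one attempt and no reset: what is moved stays moved. The work goes in short steps, Python scripts to look and compute and a shell command to move; the robot and the scene stay as the last step left them, time stands still between calls to the robot, and variables do not carry over. Pictures are saved under pics/ and viewed, and the job is handed in when it is done.

```bash
ls; mkdir -p pics; python3 - <<'E'
from cell import status, optics
import cv2,numpy as np
print(status.sense())
for n in ("scene","top","wrist"):
    im=optics.camera(n); cv2.imwrite(f"pics/a_{n}.png",im[:,:,::-1])
    print(n,{k:np.round(v,4).tolist() for k,v in optics.camera_model(n).items()})
E
```

```text
pics
{'time': 0.0, 'qpos': array([-1.42339113e+00,  2.77159992e-01, -2.79226540e-02,  1.26800302e+00,
        2.43513194e-05,  1.46739255e+00]), 'joint_vel': array([-2.10994884e-05,  1.19626084e-04,  1.00845343e-03, -7.63654024e-04,
        3.96047433e-04, -9.14240735e-04]), 'tau': array([ 4.45397718e-04, -4.45507264e+01,  2.95204318e+01,  1.63997995e-02,
       -2.84613361e-05,  6.37365041e-07]), 'tool_pos': array([ 0.15498686, -0.60459756,  0.20622334]), 'ee_rot': array([-3.11465088e+00, -3.92651623e-01,  4.08384942e-05]), 'ft_force': array([-0.18103007,  0.88646127,  0.21086048]), 'moment': array([-0.04643091, -0.01711524, -0.05589028]), 'opening': 0.08533578119757888}
scene {'fx': 542.4749, 'fy': 542.4749, 'cx': 316.648, 'cy': 243.3698, 'T': [[0.4973, 0.4939, -0.7133, 1.2162], [0.8675, -0.2709, 0.4172, -0.3906], [0.0128, -0.8262, -0.5632, 0.677], [0.0, 0.0, 0.0, 1.0]]}
top {'fx': 438.3012, 'fy': 438.3012, 'cx': 326.4587, 'cy': 245.159, 'T': [[-0.0102, -0.9941, 0.1076, 0.4091], [-0.9997, 0.0126, 0.0219, 0.0345], [-0.0231, -0.1073, -0.994, 1.1712], [0.0, 0.0, 0.0, 1.0]]}
wrist {'fx': 403.9273, 'fy': 403.9273, 'cx': 318.5394, 'cy': 241.9274, 'tool_from_camera': [[0.0004, -0.9467, -0.3223, 0.0836], [1.0, 0.0004, -0.0, -0.0008], [0.0002, -0.3223, 0.9467, -0.166], [0.0, 0.0, 0.0, 1.0]]}
```

View pics/a_top.png

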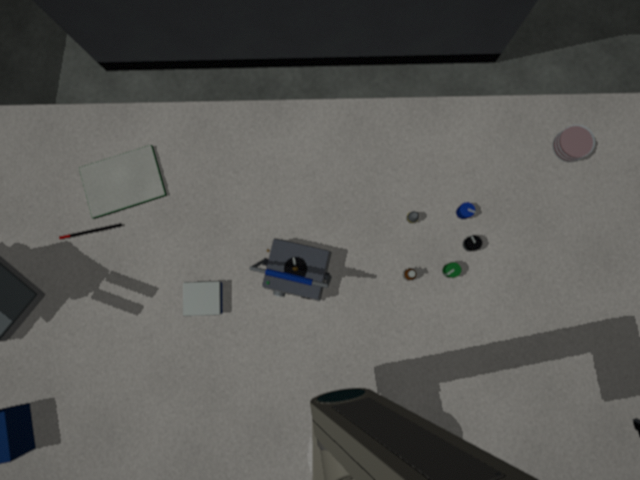

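View pics/a_scene.png

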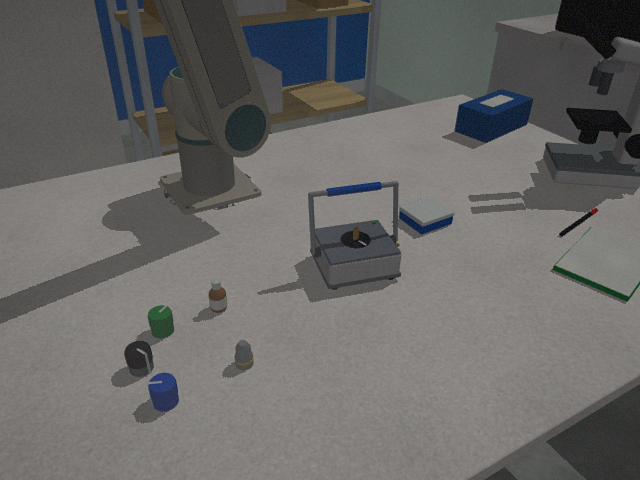

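```bash
cat > h.py <<'E'
from cell import status, optics, search_frame, cut_out
import cv2,numpy as np
from scipy.spatial.transform import Rotation as R
def world_from_cam(n,st=None):
    m=optics.camera_model(n)
    if n!="wrist": return np.array(m["T"])
    T=np.eye(4);T[:3,:3]=R.from_rotvec(st["ee_rot"]).as_matrix();T[:3,3]=st["tool_pos"]
    return T@np.array(m["tool_from_camera"])
def ray(n,uv,z,T):
    m=optics.camera_model(n)
    d=T[:3,:3]@np.array([(uv[0]-m["cx"])/m["fx"],(uv[1]-m["cy"])/m["fy"],1])
    return T[:3,3]+d*(z-T[2,3])/d[2]
def proj(n,p,T):
    m=optics.camera_model(n);c=np.linalg.inv(T)@np.append(p,1)
    return np.array([m["fx"]*c[0]/c[2]+m["cx"],m["fy"]*c[1]/c[2]+m["cy"]])
E
python3 - <<'E'
from h import *
for n in ("top","scene"):
  optics.camera(n);T=world_from_cam(n)
  for t in ("knob_center","lamp","handle_bar","oil_center","lens_center","slides_center","shaft_tip"):
    for r in search_frame(n,t)[:3]:
        a=np.array(r["at"]);w=(T@np.append(a,1))[:3]
        print(n,t,round(r["p"],2),w.round(3),proj(n,w,T).round())
E
```

```text
top knob_center 0.77 [ 0.53  -0.314  0.045] [472. 244.]
top knob_center 0.77 [ 0.466 -0.262  0.044] [452. 269.]
top knob_center 0.66 [ 0.619 -0.301  0.044] [465. 210.]
top lamp 0.68 [0.466 0.138 0.068] [295. 270.]
top handle_bar 0.94 [0.448 0.142 0.174] [289. 276.]
top oil_center 0.47 [ 0.453 -0.147  0.044] [407. 275.]
top oil_center 0.18 [0.465 0.137 0.07 ] [296. 271.]
top lens_center 0.63 [ 0.603 -0.167  0.038] [413. 217.]
top slides_center 0.64 [0.393 0.382 0.034] [203. 300.]
scene knob_center 0.86 [ 0.476 -0.27   0.034] [160. 320.]
scene knob_center 0.79 [ 0.549 -0.326  0.037] [138. 357.]
scene knob_center 0.7 [ 0.636 -0.309  0.042] [164. 389.]
scene lamp 0.94 [0.493 0.12  0.067] [355. 248.]
scene handle_bar 0.6 [0.452 0.128 0.169] [350. 193.]
scene oil_center 0.63 [ 0.463 -0.161  0.034] [217. 296.]
scene oil_center 0.37 [0.452 0.135 0.166] [352. 193.]
scene lens_center 0.57 [ 0.616 -0.179  0.024] [241. 357.]
scene lens_center 0.54 [ 0.552 -0.322  0.036] [141. 358.]
scene slides_center 0.65 [0.419 0.375 0.031] [429. 214.]
scene shaft_tip 0.58 [ 0.549 -0.324  0.037] [139. 357.]
```

```bash
python3 - <<'E'
from h import *
im=cv2.imread("pics/a_top.png")
c=im[220:320,230:350]; k=im[190:290,400:490]
cv2.imwrite("pics/z1.png",np.hstack([cv2.resize(c,(480,400),interpolation=3),cv2.resize(k,(315,400)[::1],interpolation=3)]))
s=cv2.imread("pics/a_scene.png")
cv2.imwrite("pics/z2.png",cv2.resize(s[170:300,290:420],(600,600),interpolation=3))
T=world_from_cam("top")
hsv=cv2.cvtColor(im,cv2.COLOR_BGR2HSV)
m=cv2.inRange(hsv,(100,120,60),(130,255,255));m[:, :255]=0;m[:,340:]=0;m[:250]=0;m[300:]=0
p=np.argwhere(m)[:,::-1].astype(np.float32);print(len(p))
vx,vy,x0,y0=cv2.fitLine(p,2,0,.01,.01).ravel()
t=(p-[x0,y0])@[vx,vy]
for z in(.165,.17,.175):
    a,b=[ray("top",(x0+s*vx,y0+s*vy),z,T) for s in (t.min(),t.max())]
    print(z,a.round(4),b.round(4),((a+b)/2).round(4),np.linalg.norm(a-b),np.degrees(np.arctan2(*(a-b)[:2])))
for r in [(275,239),(331,248),(321,300),(264,291)]: print(ray("top",r,.07,T).round(3))
E
```

```text
295
0.165 [0.4598 0.1988 0.165 ] [0.4333 0.0924 0.165 ] [0.4465 0.1456 0.165 ] 0.10963641676877714 14.01004094282774
0.17 [0.4596 0.198  0.17  ] [0.4332 0.0921 0.17  ] [0.4464 0.1451 0.17  ] 0.10909163403353449 14.010040942827757
0.175 [0.4593 0.1972 0.175 ] [0.433  0.0918 0.175 ] [0.4462 0.1445 0.175 ] 0.1085468512982918 14.01004094282775
[0.546 0.189 0.07 ]
[0.521 0.047 0.07 ]
[0.391 0.074 0.07 ]
[0.415 0.217 0.07 ]
```

View pics/z1.png

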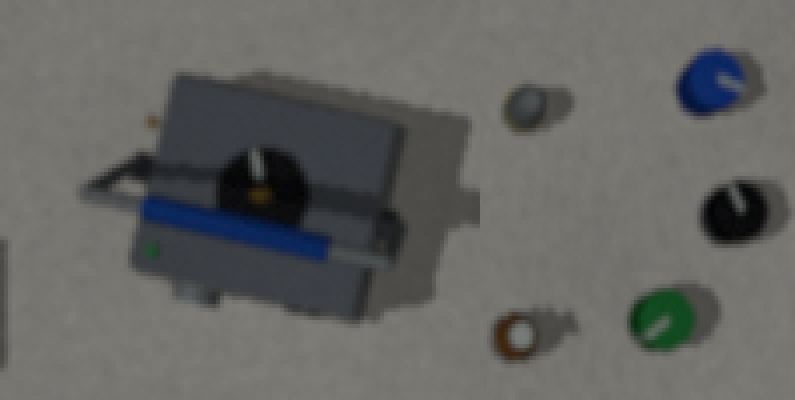

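View pics/z2.png

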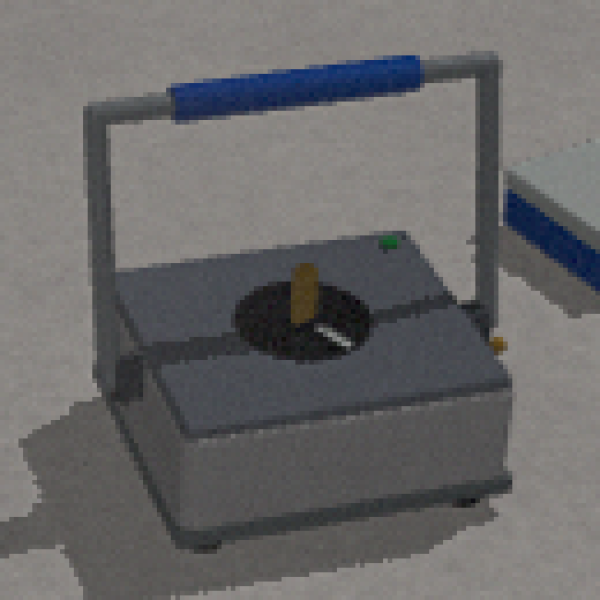

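```bash
python3 -m pendant '[[1,[43,35,5],0],[1,[86,71,10],-3],[1,[129,107,15],-6],[1,[172,142,20],-10],[1,[215,178,20],-14],[1,[258,214,20],-18],[1,[301,250,20],-22],[1,[344,285,20],-27],[1,[344,285,20],-27]]' 30
python3 - <<'E'
from h import *
st=status.sense();im=optics.camera("wrist");T=world_from_cam("wrist",st)
cv2.imwrite("pics/w1.png",im[:,:,::-1]);print(st["tool_pos"],st["time"],st["opening"])
for t in("knob_center","lens_center","oil_center"):
  for r in search_frame("wrist",t)[:3]:
    w=(T@np.append(r["at"],1))[:3];print(t,round(r["p"],2),w.round(4),proj("wrist",w,T).round())
E
```

```text
time: 2.08
tool_pos: [0.5016, -0.318, 0.2274]
ee_rot: [-3.123, 0.337, -0.001]
ft_force: [-0.0, -0.2, -0.6]
opening: 0.0003
[ 0.50157385 -0.31796622  0.2274117 ] 2.075 0.00031332709318073913
knob_center 0.9 [ 0.6209 -0.3064  0.0463] [273.  63.]
knob_center 0.86 [ 0.4781 -0.2676  0.04  ] [272. 238.]
knob_center 0.69 [ 0.4626 -0.1591  0.0385] [166. 276.]
lens_center 0.81 [ 0.6039 -0.1755  0.0362] [130. 121.]
oil_center 0.71 [ 0.4627 -0.1594  0.0392] [166. 276.]
```

View pics/w1.png

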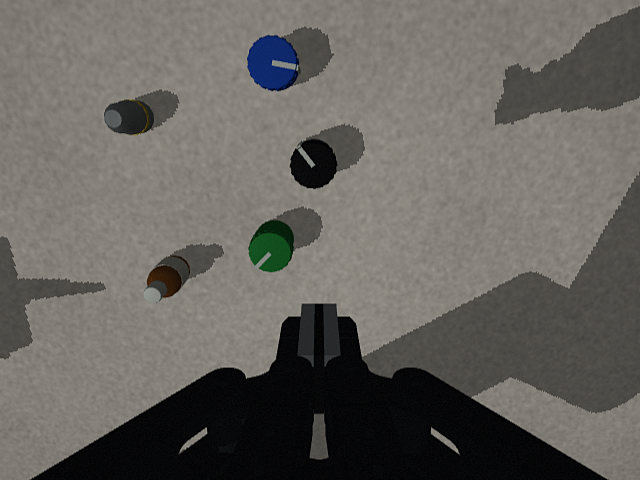

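```bash
python3 - <<'E'
from h import *
st=status.sense();T=world_from_cam("wrist",st)
im=cv2.imread("pics/w1.png");g=im.max(2)
sub=g[125:205,275:350]
dark=(sub<45).astype(np.uint8); 
n,l,s,c=cv2.connectedComponentsWithStats(dark);i=1+s[1:,4].argmax();print(s[i],c[i]+[275,125])
w=np.argwhere(sub>150)[:,::-1]+[275,125]
print(len(w),w.mean(0))
P=np.array([ray("wrist",p,.044,T)[:2] for p in w])
vx,vy,x0,y0=cv2.fitLine(P.astype(np.float32),2,0,.01,.01).ravel()
t=(P-[x0,y0])@[vx,vy];print("dir",np.degrees(np.arctan2(vy,vx)),[x0,y0]+np.outer([t.min(),t.max()],[vx,vy]))
# top circle: hull of black+white
m=((l==i)|(sub>150)).astype(np.uint8)
cn=max(cv2.findContours(m,0,1)[0],key=len)
H=cv2.convexHull(cn)[:,0]+[275,125]
W=np.array([ray("wrist",p,.044,T)[:2] for p in H]).astype(np.float32)
print(cv2.minEnclosingCircle(W), W.round(3).tolist())
E
python3 - <<'E'
import cv2
im=cv2.imread("pics/w1.png");cv2.imwrite("pics/z3.png",cv2.resize(im[120:210,270:360],(600,600),interpolation=0))
E
```

```text
[  15   14   47   50 1651] [313.76559661 164.11508177]
38 [307.84210526 167.86842105]
dir 36.125664 [[ 0.50165491 -0.33953251]
 [ 0.54711345 -0.30635238]]
((0.5332196950912476, -0.32263824343681335), 0.02163296937942505) [[0.5220000147819519, -0.3409999907016754], [0.5189999938011169, -0.33799999952316284], [0.5149999856948853, -0.33399999141693115], [0.5139999985694885, -0.3330000042915344], [0.5130000114440918, -0.3269999921321869], [0.5130000114440918, -0.3240000009536743], [0.5130000114440918, -0.31700000166893005], [0.5130000114440918, -0.31700000166893005], [0.5189999938011169, -0.30799999833106995], [0.5289999842643738, -0.3019999861717224], [0.5389999747276306, -0.30300000309944153], [0.546999990940094, -0.30799999833106995], [0.550000011920929, -0.3100000023841858], [0.5540000200271606, -0.3199999928474426], [0.5540000200271606, -0.3230000138282776], [0.5540000200271606, -0.32600000500679016], [0.5529999732971191, -0.3310000002384186], [0.5519999861717224, -0.3330000042915344], [0.5479999780654907, -0.33799999952316284], [0.5429999828338623, -0.3409999907016754], [0.5389999747276306, -0.34299999475479126], [0.5360000133514404, -0.34299999475479126], [0.5320000052452087, -0.34299999475479126]]
```

View pics/z3.png

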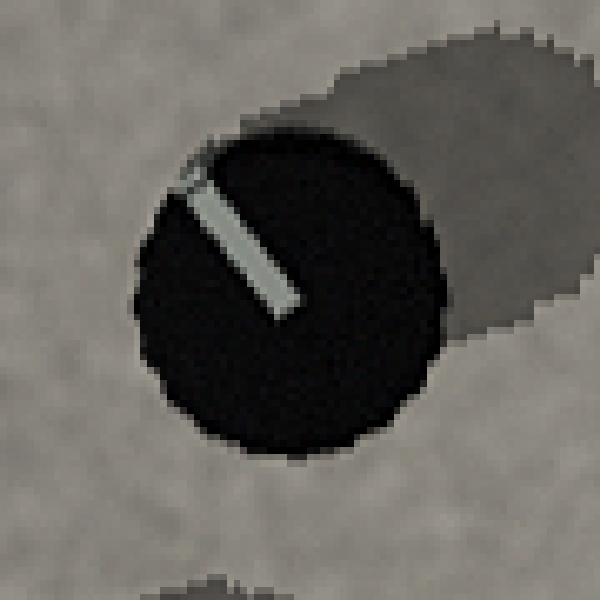

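```bash
python3 -m pendant '[[1,[-15,59,0],0],[1,[-29,118,0],0],[1,[-44,177,0],0],[1,[-58,236,0],0],[1,[-73,295,0],0],[1,[-88,354,0],0],[1,[-102,413,0],0],[1,[-117,470,0],0],[1,[-117,476,-40],0],[1,[-117,476,-85],0]]'
python3 - <<'E'
from h import *
st=status.sense();im=optics.camera("scene");cv2.imwrite("pics/s2.png",im[:,:,::-1]);print(st["tool_pos"],st["ft_force"])
im=optics.camera("wrist");cv2.imwrite("pics/w2.png",im[:,:,::-1])
E
```

```text
time: 3.52
tool_pos: [0.3669, 0.0184, 0.1828]
ee_rot: [-3.087, 0.254, -0.009]
ft_force: [-0.5, 0.5, -0.4]
opening: -0.0002
[0.36687308 0.01836453 0.18277952] [-0.46458496  0.5150488  -0.36561876]
```

View pics/s2.png

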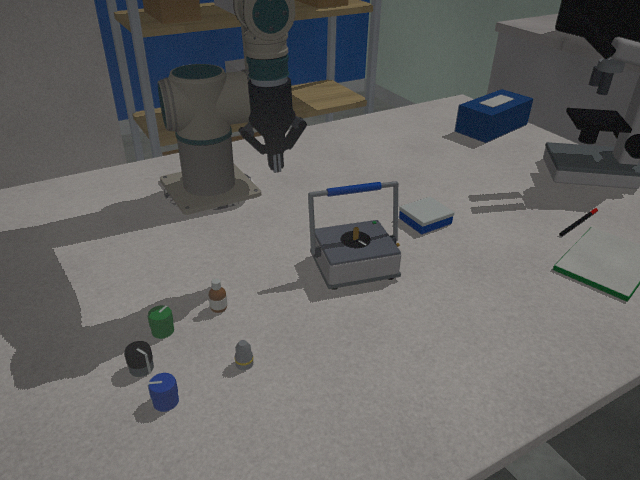

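View pics/w2.png

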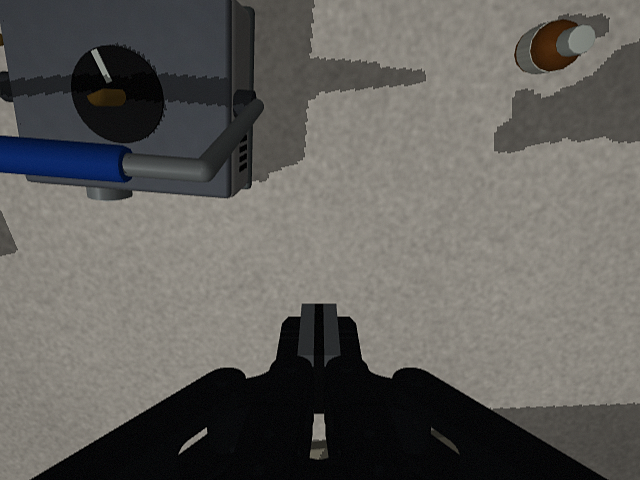

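```bash
python3 -m pendant '[[1,[-5,40,0],0],[1,[0,80,-10],0],[1,[10,120,-30],0],[1,[20,140,-45],0],[1,[20,140,-45],0],[1,[20,140,-45],0]]'
python3 - <<'E'
from h import *
st=status.sense();T=world_from_cam("wrist",st)
im=optics.camera("wrist");cv2.imwrite("pics/w3.png",im[:,:,::-1])
E
```

```text
time: 4.38
tool_pos: [0.3747, 0.0576, 0.1383]
ee_rot: [-3.045, 0.147, -0.001]
ft_force: [-0.7, 0.4, -0.1]
opening: -0.0001
```

View pics/w3.png

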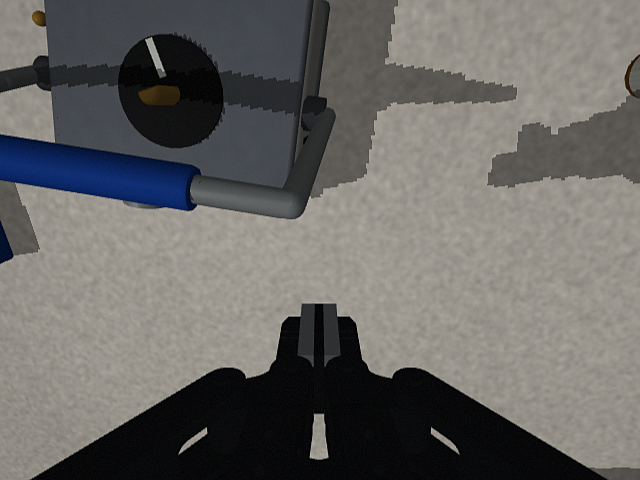

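```bash
python3 - <<'E'
from h import *
st=status.sense();print(st["qpos"].round(3),R.from_rotvec(st["ee_rot"]).as_matrix().round(3))
E
```

```text
[-0.098 -0.127 -0.62   1.082  0.093  3.141] [[ 0.995 -0.096  0.005]
 [-0.096 -0.991  0.093]
 [-0.004 -0.093 -0.996]]
```

```bash
python3 -m pendant '[[1,[0,0,0],10],[1,[0,0,0],20],[1,[0,0,0],30],[1,[0,15,0],40],[1,[0,30,0],50],[1,[0,50,0],60],[1,[5,70,0],70],[1,[10,85,0],80],[1,[12,100,0],90],[1,[12,100,0],100]]'
```

```text
time: 5.68
tool_pos: [0.3875, 0.1583, 0.1393]
ee_rot: [-2.083, -2.268, 0.107]
ft_force: [0.8, -0.1, 0.3]
opening: 0.0003
```

```bash
python3 -c "
from h import *
print(status.sense()['qpos'].round(3))"
```

```text
[ 0.225  0.026 -0.475  1.161  0.01   1.711]
```

```bash
python3 -c "
from h import *
print(R.from_rotvec(status.sense()['ee_rot']).as_matrix().round(3))"
```

```text
[[-0.085  0.992 -0.091]
 [ 0.996  0.084 -0.01 ]
 [-0.002 -0.092 -0.996]]
```

```bash
python3 -m pendant '[[1,[25,-6,0],0],[1,[45,-11,-2],0],[1,[65,-15,-5],0],[1,[83,-20,-8],0],[1,[101,-24,-12],0],[1,[119,-28,-16],0],[1,[137,-32,-18],0],[1,[152,-36,-20],0],[1,[162,-38,-20],0],[1,[162,-38,-20],0]]'
python3 - <<'E'
from h import *
st=status.sense();im=optics.camera("scene");cv2.imwrite("pics/s4.png",im[:,:,::-1]);print(st["tool_pos"],st["ft_force"],st["qpos"])
E
```

```text
time: 6.92
tool_pos: [0.5497, 0.1194, 0.1191]
ee_rot: [-2.091, -2.26, 0.107]
ft_force: [-1.1, 0.1, -0.0]
opening: 0.0002
[0.54968552 0.11942961 0.11911746] [-1.10836612  0.09986412 -0.02133678] [ 9.94532239e-02  2.94215104e-01 -1.99839635e-01  1.16906600e+00
 -7.56775286e-04  1.59267441e+00]
```

View pics/s4.png

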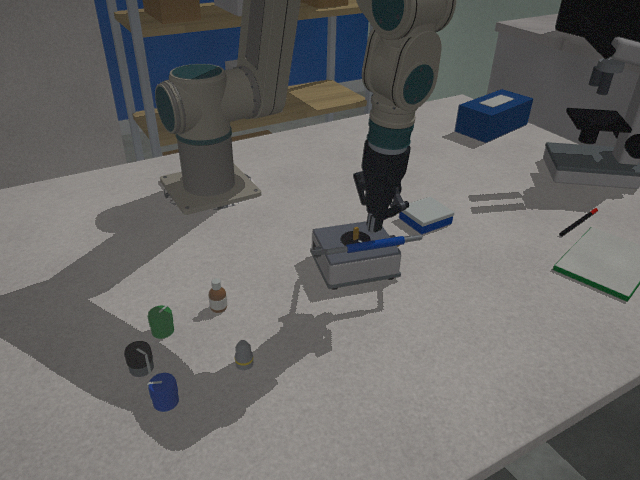

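```bash
python3 -m pendant '[[1,[0,0,20],0],[1,[33,-8,22],0],[1,[33,-8,10],0],[1,[33,-8,-10],0],[1,[33,-8,-25],0],[1,[34,-8,-37],0],[1,[34,-8,-44],0],[1,[34,-8,-48],0],[1,[34,-8,-50],0],[1,[34,-8,-50],0]]'
python3 - <<'E'
from h import *
st=status.sense();im=optics.camera("scene");cv2.imwrite("pics/s5.png",im[:,:,::-1]);print(st["tool_pos"],st["ft_force"],st["qpos"])
E
```

```text
time: 8.22
tool_pos: [0.5826, 0.1116, 0.069]
ee_rot: [-2.09, -2.26, 0.108]
ft_force: [-0.7, 0.3, -0.1]
opening: -0.0001
[0.58264683 0.11159152 0.06899658] [-0.74404107  0.29423433 -0.11302031] [ 0.08152725  0.38957431 -0.18044635  1.09391088 -0.00231078  1.57451565]
```

View pics/s5.png

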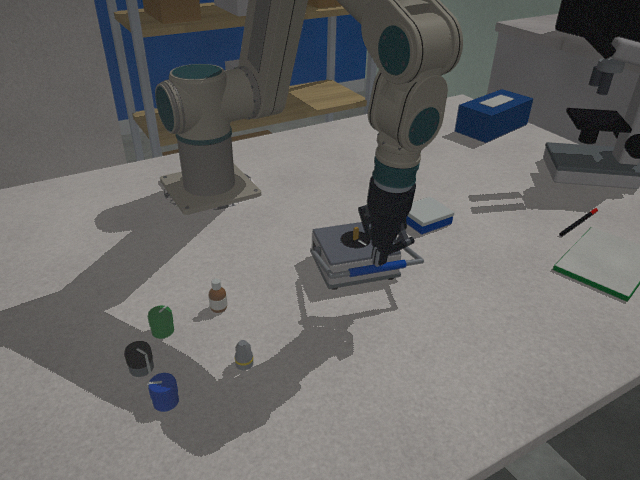

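```bash
python3 -m pendant '[[1,[0,0,60],0],[1,[0,0,120],0],[1,[5,-40,160],-5],[1,[10,-100,160],-10],[1,[12,-160,160],-15],[1,[14,-220,160],-20],[1,[16,-280,160],-25],[1,[18,-340,160],-30],[1,[20,-400,160],-35],[1,[20,-460,160],-37]]'
python3 - <<'E'
from h import *
st=status.sense();print(st["tool_pos"],st["qpos"].round(3));print(R.from_rotvec(st["ee_rot"]).as_matrix().round(3))
im=optics.camera("scene");cv2.imwrite("pics/s6.png",im[:,:,::-1])
im=optics.camera("top");cv2.imwrite("pics/t6.png",im[:,:,::-1])
E
```

```text
time: 9.52
tool_pos: [0.6026, -0.3505, 0.2292]
ee_rot: [-2.685, -1.469, 0.071]
ft_force: [0.1, -0.1, -0.1]
opening: 0.0001
[ 0.60264383 -0.35048511  0.22923568] [-0.616  0.47   0.289  1.482 -0.007  1.524]
[[ 0.539  0.839 -0.079]
 [ 0.842 -0.537  0.048]
 [-0.003 -0.092 -0.996]]
```

View pics/s6.png

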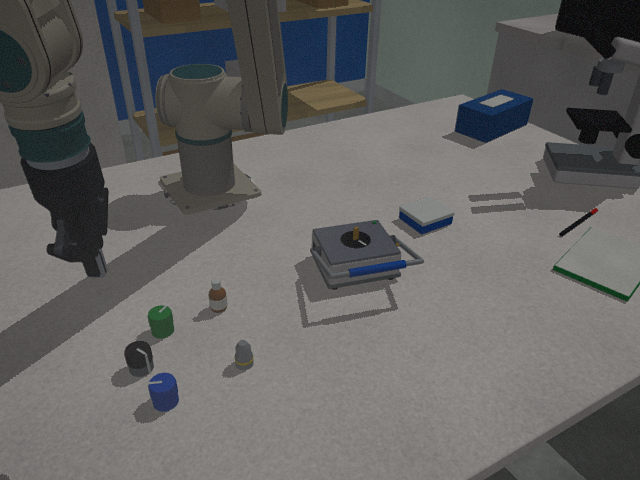

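View pics/t6.png

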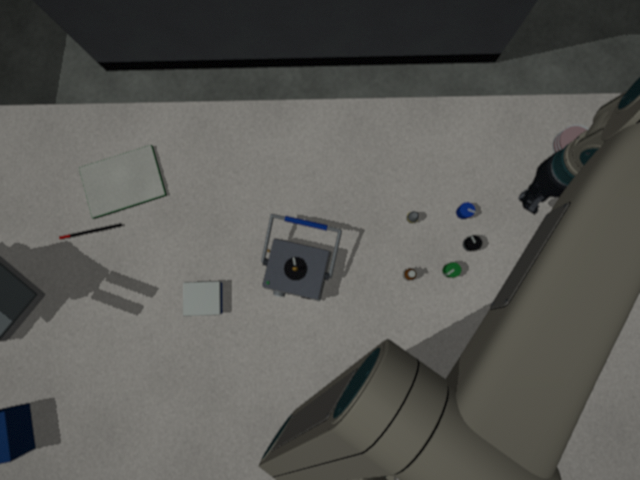

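```bash
python3 - <<'E'
from h import *
T=world_from_cam("top");im=cv2.imread("pics/t6.png")
hsv=cv2.cvtColor(im,cv2.COLOR_BGR2HSV)
m=cv2.inRange(hsv,(100,120,60),(130,255,255));m[:, :255]=0;m[:,340:]=0;m[:205]=0;m[240:]=0
c=np.argwhere(m).mean(0)[::-1];print(c)
Ts=world_from_cam("scene");s=cv2.imread("pics/s6.png")
ms=cv2.inRange(cv2.cvtColor(s,cv2.COLOR_BGR2HSV),(100,120,40),(130,255,255));ms[:250]=0;ms[290:]=0;ms[:,:330]=0;ms[:,430:]=0
cs=np.argwhere(ms).mean(0)[::-1];print("scene px",cs)
L=np.array([.468,.132]);u=np.array([.971,-.24])
for q in (1.46,1.6,1.72,1.8):
    z=.055+.12*np.cos(q-.3);p=ray("top",c,z+.004,T);ps=ray("scene",cs,z+.002,Ts)
    print(q,z,p.round(4),"off",(p[:2]-L)@u,"expect",.12*np.sin(q-.3),"scene",ps.round(4))
print("pink",ray("top",(575,143),.05,T))
E
```

```text
[306.08290155 222.7357513 ]
scene px [377.21585903 267.77753304]
1.46 0.10292074352875279 [0.5804 0.1075 0.1069] off 0.11501572467852604 expect 0.11001637305261201 scene [0.6092 0.0887 0.1049]
1.6 0.08709985943495048 [0.5829 0.1085 0.0911] off 0.1172273348878385 expect 0.11562698225006315 scene [0.5924 0.1019 0.0891]
1.72 0.0730270563894023 [0.5852 0.1095 0.077 ] off 0.119194579872673 expect 0.11863821154220637 scene [0.5774 0.1137 0.075 ]
1.8 0.06348846420012436 [0.5867 0.1102 0.0675] off 0.1205279849936004 expect 0.11969939839248653 scene [0.5673 0.1217 0.0655]
pink [ 0.78989673 -0.59112426  0.05      ]
```

```bash
python3 -m pendant '[[1,[54,-31,0],0],[1,[108,-62,0],0],[1,[155,-90,0],0],[1,[175,-102,0],0],[1,[195,-114,0],0]]'
python3 - <<'E'
from h import *
st=status.sense();print(st["tool_pos"],np.hypot(*st["tool_pos"][:2]),st["qpos"].round(3));print(R.from_rotvec(st["ee_rot"]).as_matrix()[:,2].round(3))
E
```

```text
time: 10.25
tool_pos: [0.7879, -0.4558, 0.2195]
ee_rot: [-2.689, -1.475, 0.066]
ft_force: [-7.4, 4.5, 6.7]
opening: 0.0
[ 0.78785998 -0.45575254  0.21950615] 0.9101833470487951 [-0.594  1.025  1.245  1.876 -0.004  1.544]
[-0.073  0.044 -0.996]
```

```bash
python3 -m pendant '[[1,[10,-6,0],0],[1,[20,-12,0],0],[1,[30,-18,0],0],[1,[40,-24,0],0]]'
python3 - <<'E'
from h import *
st=status.sense();print(st["tool_pos"],np.hypot(*st["tool_pos"][:2]),st["qpos"].round(3),st["joint_vel"].round(2));print(R.from_rotvec(st["ee_rot"]).as_matrix()[:,2].round(3))
E
```

```text
time: 10.75
tool_pos: [0.803, -0.4663, 0.2128]
ee_rot: [-2.719, -1.491, 0.037]
ft_force: [-0.8, 0.4, -0.2]
opening: 0.0001
[ 0.80298386 -0.46630943  0.21276269] 0.9285620983447646 [-0.595  1.031  1.244  1.831 -0.003  1.544] [ 0.    0.03 -0.   -0.09  0.    0.  ]
[-0.04   0.024 -0.999]
```

```bash
python3 -m pendant '[[1,[10,-6,0],0],[1,[20,-12,0],0],[1,[30,-18,0],0],[1,[40,-24,0],0]]'
python3 - <<'E'
from h import *
st=status.sense();print(st["tool_pos"],np.hypot(*st["tool_pos"][:2]),st["qpos"].round(3),st["joint_vel"].round(2));print(R.from_rotvec(st["ee_rot"]).as_matrix()[:,2].round(3))
E
```

```text
time: 11.25
tool_pos: [0.8179, -0.4758, 0.1981]
ee_rot: [-2.741, -1.503, 0.015]
ft_force: [-0.0, -0.2, -0.9]
opening: 0.0
[ 0.81785692 -0.47575696  0.19809422] 0.9461683980166169 [-0.595  1.045  1.243  1.788 -0.002  1.544] [ 0.    0.02  0.   -0.09  0.    0.  ]
[-0.016  0.009 -1.   ]
```

```bash
python3 -m pendant '[[1,[10,-6,0],0],[1,[20,-12,0],0],[1,[25,-14,0],0]]'
python3 - <<'E'
from h import *
st=status.sense();print(st["tool_pos"],np.hypot(*st["tool_pos"][:2]),st["qpos"].round(3),st["joint_vel"].round(2));print(R.from_rotvec(st["ee_rot"]).as_matrix()[:,2].round(3))
E
```

```text
time: 11.62
tool_pos: [0.8274, -0.4808, 0.1907]
ee_rot: [2.754, 1.51, -0.001]
ft_force: [0.2, 0.4, -1.0]
opening: 0.0003
[ 0.82737404 -0.48083478  0.19070331] 0.9569482194841443 [-5.940e-01  1.053e+00  1.243e+00  1.761e+00 -1.000e-03  1.545e+00] [ 0.01  0.01  0.   -0.04  0.    0.01]
[-0.    -0.001 -1.   ]
```

```bash
python3 -m pendant '[[1,[-20,11,3],10],[1,[-60,33,5],20],[1,[-110,60,5],30],[1,[-160,87,5],40],[1,[-210,114,5],50],[1,[-250,136,5],60],[1,[-294,159,5],70],[0,[-294,159,5],80],[-1,[-294,159,5],90],[-1,[-294,159,5],100]]'
python3 -m pendant '[[-1,[0,0,0],10],[-1,[0,0,0],10]]'
python3 - <<'E'
from h import *
st=status.sense();im=optics.camera("wrist");T=world_from_cam("wrist",st)
cv2.imwrite("pics/w7.png",im[:,:,::-1]);print(st["tool_pos"],st["time"],st["opening"],st["qpos"].round(3),R.from_rotvec(st["ee_rot"]).as_matrix()[:,[0,2]].T.round(3))
for t in("knob_center",):
  for r in search_frame("wrist",t)[:4]:
    w=(T@np.append(r["at"],1))[:3];print(t,round(r["p"],2),w.round(4),proj("wrist",w,T).round())
E
```

```text
time: 12.88
tool_pos: [0.5332, -0.3217, 0.1968]
ee_rot: [0.605, 3.081, -0.0]
ft_force: [0.4, -0.5, 0.6]
opening: 0.0544
time: 13.12
tool_pos: [0.5334, -0.3218, 0.1966]
ee_rot: [0.346, 3.121, -0.0]
ft_force: [-0.5, 0.8, -0.4]
opening: 0.0855
[ 0.53340494 -0.32179722  0.19661584] 13.125 0.08548401227397119 [-6.470e-01  2.770e-01 -4.800e-02  1.244e+00  1.000e-03 -4.260e-01] [[-0.976  0.219 -0.001]
 [ 0.001 -0.    -1.   ]]
knob_center 0.95 [ 0.4707 -0.2666  0.0404] [370. 117.]
knob_center 0.7 [ 0.6132 -0.3077  0.045 ] [353. 296.]
knob_center 0.59 [ 0.5307 -0.3149  0.0407] [325. 206.]
```

View pics/w7.png

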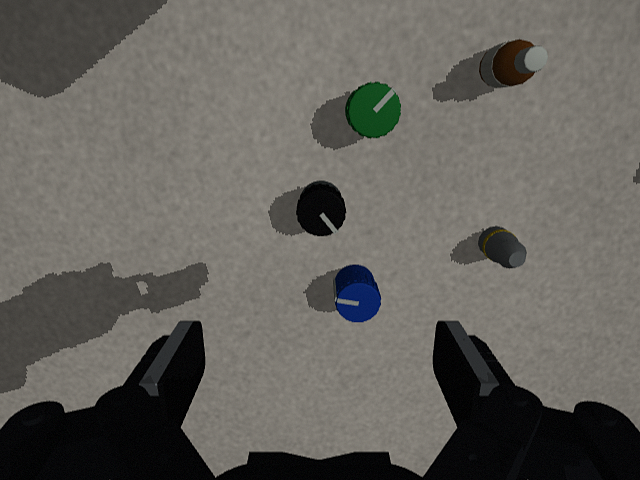

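```bash
python3 - <<'E'
from h import *
st=status.sense();T=world_from_cam("wrist",st)
im=cv2.imread("pics/w7.png");z=cv2.resize(im[170:250,280:370],None,fx=7,fy=7,interpolation=0)
# circle hypothesis overlay
best=None
for c in [(.533,-.322),(.531,-.315),(.533,-.318)]:
    pts=[((proj("wrist",np.array([c[0]+.02*np.cos(a),c[1]+.02*np.sin(a),.044]),T)-[280,170])*7+3).astype(int) for a in np.linspace(0,2*np.pi,60)]
    col={-.322:(0,0,255),-.315:(0,255,0),-.318:(255,255,0)}[c[1]]
    cv2.polylines(z,[np.array(pts)],True,col,1)
cv2.imwrite("pics/z7.png",z)
g=im.max(2)
E
```

```text
(no output)
```

View pics/z7.png

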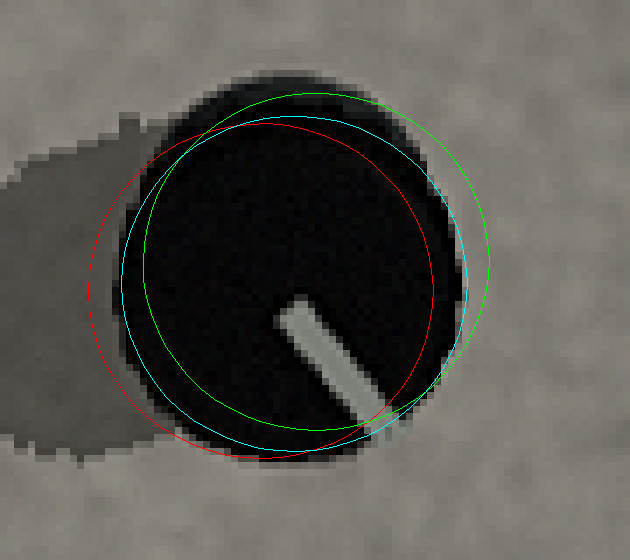

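```bash
python3 - <<'E'
from h import *
st=status.sense();T=world_from_cam("wrist",st)
f=lambda a,b,z:np.degrees(np.arctan2(*(ray("wrist",b,z,T)-ray("wrist",a,z,T))[1::-1]))
g=lambda p:(np.array(p)-3)/7+[280,170]
print("knob", f(g((293,312)),g((380,425)),.044), ray("wrist",g((290,293)),.044,T), ray("wrist",g((293,312)),.044,T))
# shaft line from w3 and knob line from w1 with poses recorded
S=dict(tool_pos=np.array([.3747,.0576,.1383]),ee_rot=np.array([-3.045,.147,-.001]))
T=world_from_cam("wrist",S);print("shaft",f((162,77),(148,38),.072),ray("wrist",(171,90),.072,T))
S=dict(tool_pos=np.array([.50157,-.31797,.2274]),ee_rot=np.array([-3.123,.337,-.001]))
T=world_from_cam("wrist",S);print("knob w1",f((313.2,165),(298.8,146.7),.044), ray("wrist",(313.5,164),.044,T))
E
```

```text
knob 24.123496976867454 [ 0.53357681 -0.31866257  0.044     ] [ 0.53587478 -0.318817    0.044     ]
shaft 9.620136267224577 [0.47295482 0.13603028 0.072     ]
knob w1 25.975991421766903 [ 0.53614582 -0.32206212  0.044     ]
```

```bash
python3 -m pendant '[[-1,[1,2,-55],0],[-1,[1,2,-110],0],[-1,[1,2,-150],0],[-1,[1,2,-175],0],[-1,[1,2,-187],0],[-1,[1,2,-187],0],[0.2,[1,2,-187],0],[1,[1,2,-187],0],[1,[1,2,-187],0],[1,[1,2,-187],0]]' 40
python3 -m pendant '[[1,[0,0,0],0],[1,[0,0,0],0],[1,[0,0,20],0],[1,[0,0,40],0]]' 40
python3 - <<'E'
from h import *
st=status.sense();im=optics.camera("wrist")
cv2.imwrite("pics/w8.png",im[:,:,::-1]);print(st["tool_pos"],st["opening"],st["ft_force"],R.from_rotvec(st["ee_rot"]).as_matrix()[:,[0,2]].T.round(3))
im=optics.camera("scene");cv2.imwrite("pics/s8.png",im[230:470,60:380,::-1].repeat(2,0).repeat(2,1))
E
```

```text
time: 14.48
tool_pos: [0.5352, -0.3204, 0.0108]
ee_rot: [0.343, 3.12, -0.001]
ft_force: [-0.2, 0.8, 6.1]
opening: 0.0377
time: 14.98
tool_pos: [0.5338, -0.3194, 0.0493]
ee_rot: [-0.343, -3.123, -0.001]
ft_force: [0.4, 0.1, -0.7]
opening: 0.0376
[ 0.53383135 -0.31940746  0.04926957] 0.037579513474498304 [ 0.35736698  0.05637873 -0.73917114] [[-0.976  0.217  0.   ]
 [-0.     0.001 -1.   ]]
```

View pics/w8.png

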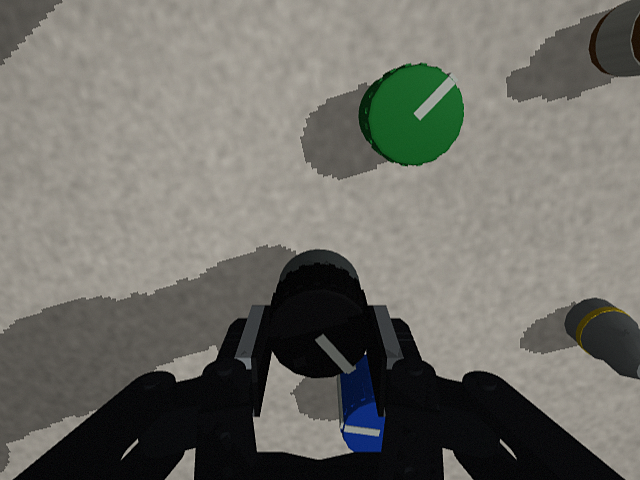

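View pics/s8.png

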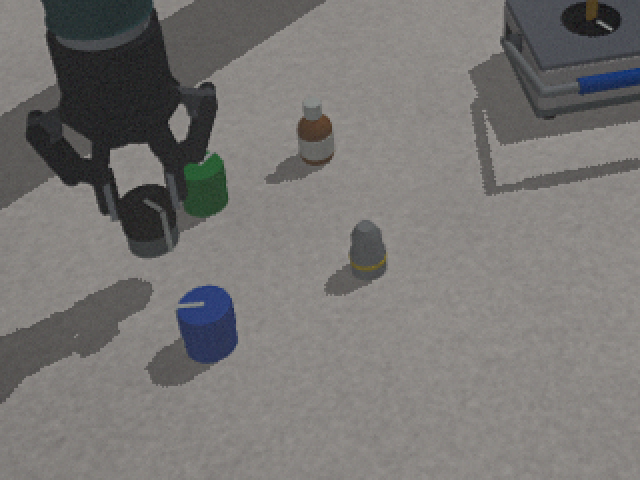

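```bash
python3 - <<'E'
from h import *
im=cv2.imread("pics/w8.png");z=cv2.resize(im[235:390,260:380],None,fx=4.5,fy=4.5,interpolation=0)
st=status.sense();T=world_from_cam("wrist",st)
zt=.0493+.0332
for c,col in [((.5338,-.3194),(0,255,255)),((.535,-.3194),(0,255,0))]:
  pts=[((proj("wrist",np.array([c[0]+.02*np.cos(a),c[1]+.02*np.sin(a),zt]),T)-[260,235])*4.5+2).astype(int) for a in np.linspace(0,2*np.pi,60)]
  cv2.polylines(z,[np.array(pts)],True,col,1)
cv2.imwrite("pics/z8.png",cv2.convertScaleAbs(z,alpha=1.6))
f=lambda a,b,z:np.degrees(np.arctan2(*(ray("wrist",b,z,T)-ray("wrist",a,z,T))[1::-1]))
print(f((318.5,337.5),(351,371),zt))
E
```

```text
27.584320883816297
```

View pics/z8.png

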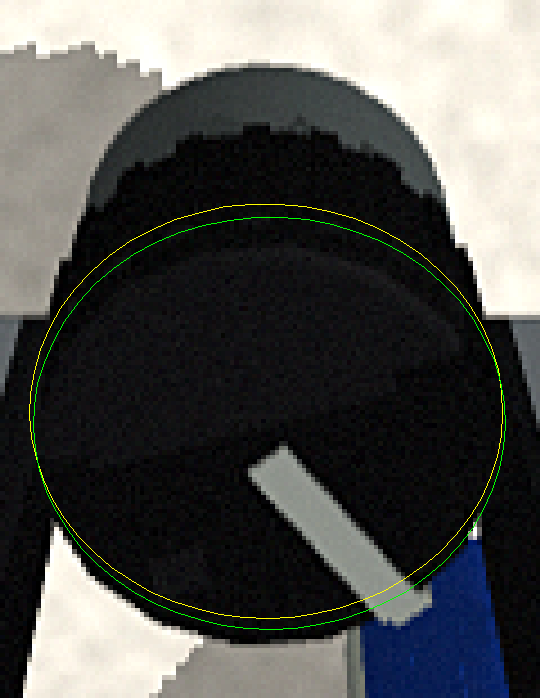

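```bash
python3 - <<'E'
from h import *
from scipy.optimize import least_squares
st=status.sense();T=world_from_cam("wrist",st);M=R.from_rotvec(st["ee_rot"]).as_matrix()
tx=M[:,0];tz=np.array([0,0,1.]);tcp=st["tool_pos"]
row=lambda y:235+(y+.5)/4.5-.5
obs=np.array([row(65),row(245),row(641)])
def model(p):
    x,z,t=p  # bottom centre along tool x, z rel TCP, tilt
    a=np.cos(t)*tz+np.sin(t)*tx; e=np.cos(t)*tx-np.sin(t)*tz
    b=tcp+x*tx+z*tz
    P=[b+.019*e,b+.044*a+.02*e,b+.044*a-.02*e]
    return np.array([proj("wrist",q,T)[1] for q in P])
print(obs,model([0,-.0108,0]))
s=least_squares(lambda p:model(p)-obs,[0,-.0108,0],x_scale=[.001,.001,.01]);print(s.x,s.fun)
for t in (0,):
    s=least_squares(lambda p:model([p[0],p[1],t])-obs,[0,-.0108],x_scale=[.001,.001]);print(s.x,s.fun)
E
```

```text
[249.05555556 289.05555556 377.05555556] [249.52689684 288.92917358 381.30983563]
[-0.00160745 -0.01621439 -0.01958742] [ 1.13686838e-13 -1.13686838e-13  0.00000000e+00]
[-0.00210859 -0.01594192] [ 0.90544334 -1.01179811  0.32813673]
```

```bash
python3 -m pendant '[[1,[0,0,50],0],[1,[0,20,100],0],[1,[-1,75,110],0],[1,[-2,130,110],-4],[1,[-3,190,110],-8],[1,[-4,250,110],-12],[1,[-6,310,110],-17],[1,[-7,365,110],-17],[1,[-8,420,110],-17],[1,[-9,443,110],-17]]' 60
python3 -m pendant '[[1,[0,0,0],0],[1,[0,0,0],0]]'
python3 - <<'E'
from h import *
st=status.sense();im=optics.camera("wrist");T=world_from_cam("wrist",st)
cv2.imwrite("pics/w9.png",im[:,:,::-1]);print(st["tool_pos"],st["opening"],st["qpos"].round(3),R.from_rotvec(st["ee_rot"]).as_matrix()[:,[0,2]].T.round(3))
E
```

```text
time: 16.32
tool_pos: [0.5243, 0.1259, 0.1582]
ee_rot: [-0.796, -3.039, -0.0]
ft_force: [0.5, -0.0, -0.7]
opening: 0.0374
time: 16.58
tool_pos: [0.525, 0.1227, 0.1585]
ee_rot: [-0.801, -3.038, 0.001]
ft_force: [-0.4, -1.0, -0.4]
opening: 0.0368
[0.52496225 0.12266461 0.15854707] 0.036797036755181714 [ 1.100e-01  1.570e-01 -2.820e-01  1.132e+00 -1.000e-03  6.260e-01] [[-0.87   0.493 -0.   ]
 [-0.    -0.001 -1.   ]]
```

View pics/w9.png

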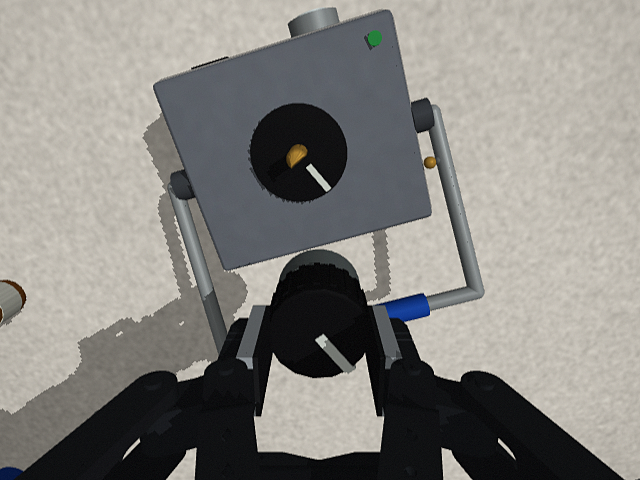

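```bash
python3 - <<'E'
from h import *
im=cv2.imread("pics/w9.png");z=cv2.resize(im[97:207,243:353],None,fx=5,fy=5,interpolation=2)
st=status.sense();T=world_from_cam("wrist",st);print(T[:3,3])
for c,col in [((.4730,.1360),(0,255,255)),]:
  for h,r in((.072,.03),(.098,.006)):
   pts=[((proj("wrist",np.array([c[0]+r*np.cos(a),c[1]+r*np.sin(a),h]),T)-[243,97]+.5)*5).astype(int) for a in np.linspace(0,2*np.pi,60)]
   cv2.polylines(z,[np.array(pts)],True,col,1)
cv2.imwrite("pics/z9.png",z)
f=lambda a,b,z:np.degrees(np.arctan2(*(ray("wrist",b,z,T)-ray("wrist",a,z,T))[1::-1]))
print("shaft",f((309,166),(327,190),.072),"knob",f((318.5,337.5),(351,371),st["tool_pos"][2]+.03))
E
```

```text
[0.4530947  0.16435288 0.32466423]
shaft 7.213201130007825 knob 10.594961769088997
```

View pics/z9.png

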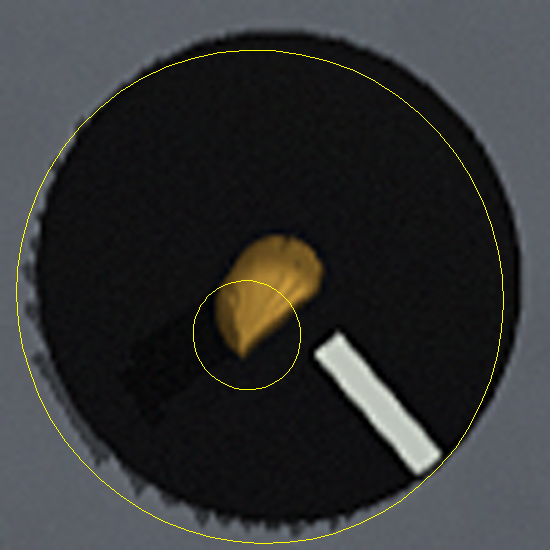

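```bash
python3 - <<'E'
from h import *
st=status.sense();T=world_from_cam("wrist",st)
c=np.array([.473,.136,.072]);k=lambda p:np.array(p)/5+[243,97]-.5
d=(ray("wrist",k((279,278)),.072,T)-ray("wrist",k((260,297)),.072,T));s=c+d;print("shaft",s)
f=lambda a,b,z:np.degrees(np.arctan2(*(ray("wrist",b,z,T)-ray("wrist",a,z,T))[1::-1]))
print(f(k((327,343)),k((428,465)),.072),f(k((279,278)),k((428,465)),.072))
# wide z sensitivity
im=cv2.imread("pics/w9.png");z=cv2.resize(im[235:390,260:380],None,fx=4.5,fy=4.5,interpolation=2)
cv2.imwrite("pics/z9b.png",cv2.convertScaleAbs(z,alpha=1.6))
g=cv2.imread("pics/w9.png").max(2);w=np.argwhere(g[325:380,310:362]>110)[:,::-1]+[310,325];print(len(w))
cv2.imwrite("pics/z9c.png",cv2.resize(((g[325:380,300:362]>110)*255).astype(np.uint8),None,fx=6,fy=6))
E
```

```text
shaft [0.4721741  0.13920353 0.072     ]
9.978989987063827 8.916811236979262
787
```

View pics/z9b.png

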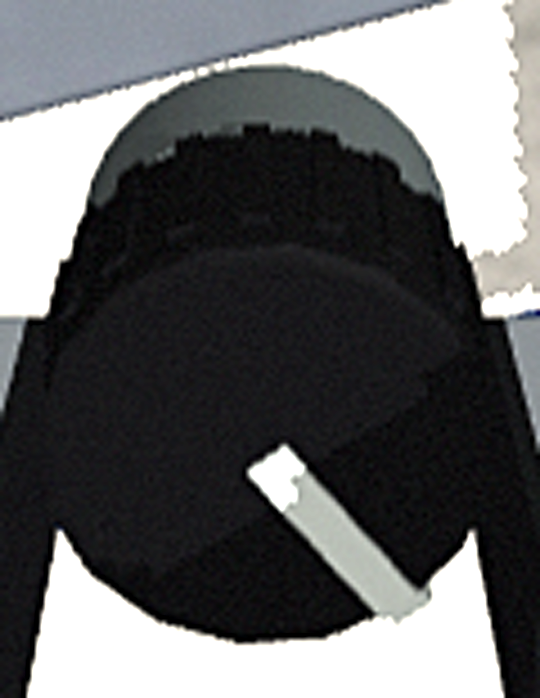

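```bash
python3 -m pendant '[[1,[-10,-1,-15],0],[1,[-22,-2,-30],0],[1,[-22,-2,-44],0],[1,[-22,-2,-44],0],[1,[-22,-2,-44],0]]'
python3 - <<'E'
from h import *
st=status.sense();im=optics.camera("wrist");T=world_from_cam("wrist",st)
cv2.imwrite("pics/w10.png",im[:,:,::-1]);print(st["tool_pos"],st["opening"],st["ft_force"],R.from_rotvec(st["ee_rot"]).as_matrix()[:,[0,2]].T.round(3))
z=cv2.resize(im[130:390,220:420,::-1],None,fx=3,fy=3,interpolation=2)[:,:]
cv2.imwrite("pics/z10.png",cv2.resize(cv2.convertScaleAbs(im[130:390,220:420,::-1],alpha=1.5),(460,598),interpolation=2))
E
```

```text
time: 17.25
tool_pos: [0.5043, 0.121, 0.1156]
ee_rot: [0.801, 3.036, 0.001]
ft_force: [0.9, -0.6, -0.7]
opening: 0.0372
[0.50431116 0.12098502 0.11563865] 0.03722653670099522 [ 0.86605683 -0.62399212 -0.71665243] [[-0.87   0.493 -0.002]
 [ 0.002  0.    -1.   ]]
```

View pics/z10.png

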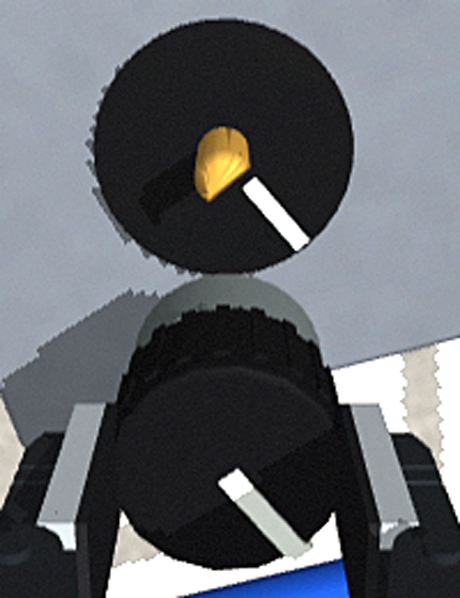

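```bash
cat > fit.py <<'E'
from h import *
st=status.sense();T=world_from_cam("wrist",st);M=R.from_rotvec(st["ee_rot"]).as_matrix()
k=lambda p:np.array(p)/2.3+[220,130]-.5+.5/2.3
def ell(c,r):
    a=np.linspace(0,2*np.pi,361);P=np.array([proj("wrist",np.array([c[0]+r*np.cos(t),c[1]+r*np.sin(t),c[2]]),T) for t in a])
    return np.array([P[:,0].min(),P[:,0].max(),P[:,1].min(),P[:,1].max()])
from scipy.optimize import least_squares
o=np.r_[k((96,18))[0],k((353,0))[0],k((0,18))[1],k((0,273))[1]]
s=least_squares(lambda p:ell([p[0],p[1],.072],.03)-o,[.472,.138],x_scale=.001);print("collar",s.x,s.fun.round(2))
s3=least_squares(lambda p:ell(p,.03)-o,[.472,.138,.072],x_scale=.001);print("collar free z",s3.x,s3.fun.round(2))
c=s.x
f=lambda a,b,z:np.degrees(np.arctan2(*(ray("wrist",b,z,T)-ray("wrist",a,z,T))[1::-1]))
print("shaft line",f(k((250,183)),k((302,245)),.072),"knob line",f(k((230,478)),k((295,553)),st["tool_pos"][2]+.028))
tx=M[:,0];ty=M[:,1]
print("tool", "shaft in tool xy", (np.r_[c,0]-st["tool_pos"])@tx,(np.r_[c,0]-st["tool_pos"])@ty)
# knob: bottom rim left/right extents (r19) and top
for z in (-.011,-.016):
  for yo in (0,):
    b=st["tool_pos"]-.002*tx+[0,0,z]
    print(z,"bottom rim",((ell(b,.019)-np.array([220,220,130,130])+.3)*2.3).round(1),"top",((ell(b+[0,0,.044],.02)-np.array([220,220,130,130])+.3)*2.3).round(1))
im=cv2.imread("pics/z10.png")
def draw(c,r,col):
    P=np.array([((proj("wrist",np.array([c[0]+r*np.cos(t),c[1]+r*np.sin(t),c[2]]),T)-[220,130]+.3)*2.3) for t in np.linspace(0,6.283,80)]).astype(int)
    cv2.polylines(im,[P],True,col,1)
draw(np.r_[c,.072],.03,(0,255,0));draw(np.r_[c,.098],.006,(0,0,255));draw(np.r_[c,.0955],.006,(255,0,255))
b=st["tool_pos"]-.002*tx+[0,0,-.016];draw(b,.019,(0,255,255));draw(b+[0,0,.044],.02,(0,255,255))
cv2.imwrite("pics/z10b.png",im)
E
python3 fit.py
```

```text
Traceback (most recent call last):
  File "fit.py", line 9, in <module>
    s=least_squares(lambda p:ell([p[0],p[1],.072],.03)-o,[.472,.138],x_scale=.001);print("collar",s.x,s.fun.round(2))
  File "fit.py", line 9, in <lambda>
    s=least_squares(lambda p:ell([p[0],p[1],.072],.03)-o,[.472,.138],x_scale=.001);print("collar",s.x,s.fun.round(2))
                             ~~~^^^^^^^^^^^^^^^^^^^^^^
  File "fit.py", line 5, in ell
    a=np.linspace(0,2*np.pi,361);P=np.array([proj("wrist",np.array([c[0]+r*np.cos(t),c[1]+r*np.sin(t),c[2]]),T) for t in a])
                                             ~~~~^^^^^^^^^^^^^^^^^^^^^^^^^^^^^^^^^^^^^^^^^^^^^^^^^^^^^^^^^^^^^^
  File "h.py", line 14, in proj
    m=optics.camera_model(n);c=np.linalg.inv(T)@np.append(p,1)
ValueError: time passes only in moves, steps and waits
```

```bash
python3 - <<'E'
s=open("h.py").read()
s=s.replace("optics.camera_model(n)","CM(n)").replace("def world_from_cam","import functools\nCM=functools.lru_cache(None)(lambda n:optics.camera_model(n))\ndef world_from_cam",1)
open("h.py","w").write(s)
E
python3 fit.py
```

```text
collar [0.47202784 0.14001284] [-0.99  1.   -0.43  0.62]
collar free z [0.47249982 0.1397404  0.069092  ] [-0.22  0.22  0.22 -0.24]
shaft line 9.913660998661456 knob line 7.460083061726945
tool shaft in tool xy 0.03779997749503087 0.00025199727324740567
-0.011 bottom rim [132.  313.1 286.1 450.3] top [100.4 342.9 378.3 588.4]
-0.016 bottom rim [134.2 311.  277.6 438.6] top [104.2 339.4 364.7 569.8]
```

View pics/z10b.png

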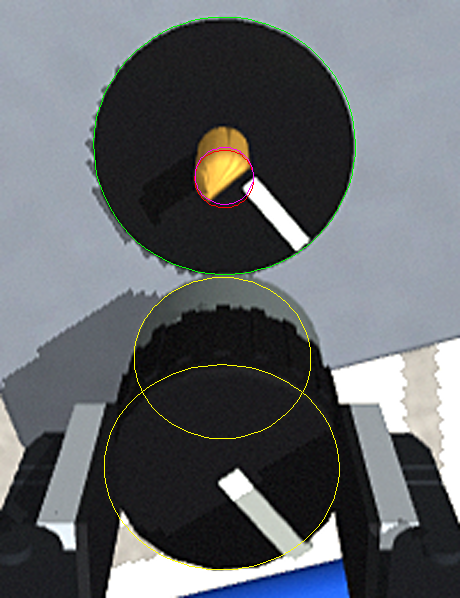

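```bash
python3 -m pendant '[[1,[0,0,10],0],[1,[-17,10,10],2],[1,[-35,19,10],2],[1,[-35,19,10],2],[1,[-35,19,5],2],[1,[-35,19,0],2],[1,[-35,19,-3],2]]'
python3 - <<'E'
from h import *
st=status.sense();im=optics.camera("wrist")
cv2.imwrite("pics/w11.png",im[:,:,::-1]);print(st["tool_pos"],st["opening"],st["ft_force"],st["moment"])
im=optics.camera("scene");cv2.imwrite("pics/s11.png",cv2.resize(im[150:300,280:440,::-1],(640,600),interpolation=2))
E
```

```text
time: 18.18
tool_pos: [0.4682, 0.14, 0.1115]
ee_rot: [-0.748, -3.051, 0.0]
ft_force: [0.3, 0.3, 0.2]
opening: 0.0373
[0.4682439  0.14004988 0.11151458] 0.03732321817598418 [0.34551986 0.27782691 0.18476391] [0.05207396 0.02180207 0.01000415]
```

View pics/s11.png

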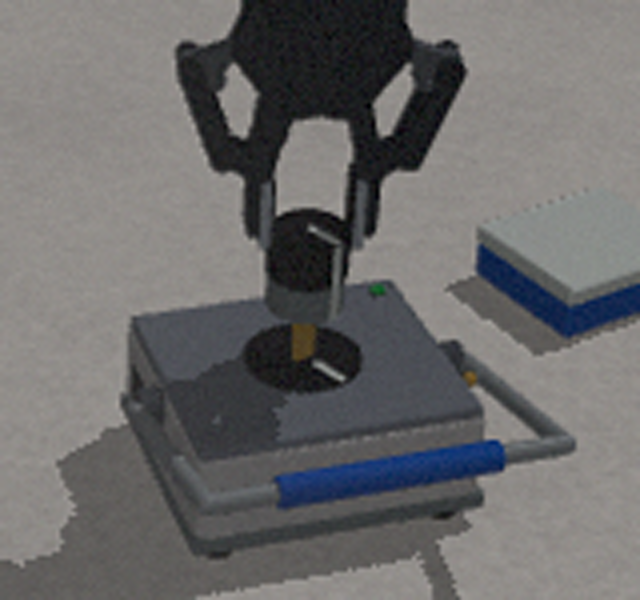

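View pics/w11.png

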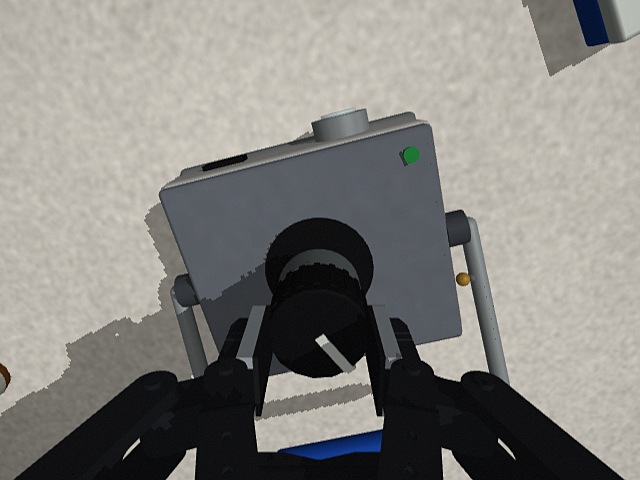

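```bash
python3 - <<'E'
import cv2
im=cv2.imread("pics/w11.png");cv2.imwrite("pics/z11.png",cv2.resize(cv2.convertScaleAbs(im[210:390,255:385],alpha=1.8),None,fx=3.3,fy=3.3,interpolation=2))
E
```

```text
(no output)
```

View pics/z11.png

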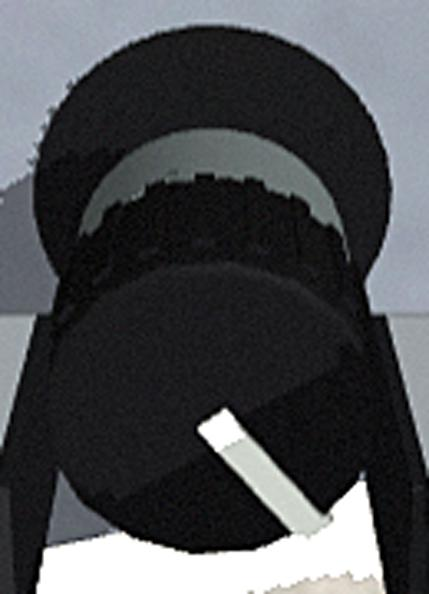

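```bash
cat > fit2.py <<'E'
from h import *
from scipy.optimize import least_squares
st=status.sense();T=world_from_cam("wrist",st);M=R.from_rotvec(st["ee_rot"]).as_matrix()
tx,ty=M[:,0],M[:,1]
X=lambda x:x/3.3+255-.35; Y=lambda y:y/3.3+210-.35
def ell(c,r):
    a=np.linspace(0,2*np.pi,181);P=np.array([proj("wrist",np.array([c[0]+r*np.cos(t),c[1]+r*np.sin(t),c[2]]),T) for t in a])
    return np.array([P[:,0].min(),P[:,0].max(),P[:,1].min(),P[:,1].max()])
s=least_squares(lambda p:(ell([p[0],p[1],.072],.03)-[X(34),X(391),Y(24),0])[:3],[.472,.138],x_scale=.001);print("collar",s.x,s.fun.round(2))
def km(p):
    b=st["tool_pos"]+p[0]*tx+p[1]*ty+[0,0,p[2]]
    e=ell(b,.019);t=ell(b+[0,0,.044],.02);return np.array([e[0]-X(78),e[1]-X(350),e[2]-Y(127),t[2]-Y(262),t[3]-Y(552)])
k=least_squares(km,[-.002,0,-.016],x_scale=.001);print("knob",k.x,k.fun.round(2))
kc=st["tool_pos"]+k.x[0]*tx+k.x[1]*ty
print("knob xy",kc, "move mm",(s.x-kc[:2])*1000)
E
python3 fit2.py
```

```text
collar [0.47114847 0.13983583] [-0.47  0.47  0.04]
knob [ 2.65333581e-05  1.45436195e-03 -1.25430322e-02] [ 2.01 -2.01  0.7  -2.07  1.66]
knob xy [0.46869462 0.1413245  0.11149477] move mm [ 2.45384846 -1.48866932]
```

```bash
sed -i 's/return np.array(\[e\[0\].*$/return np.array([(e[0]+e[1]-X(78)-X(350))\/2,e[2]-Y(127),t[2]-Y(262),t[3]-Y(552)])/' fit2.py; python3 fit2.py; python3 - <<'E'
from h import *
st=status.sense();print(st["tool_pos"])
E
```

```text
collar [0.47114847 0.13983583] [-0.47  0.47  0.04]
knob [-0.00122936  0.00146112 -0.01488252] [-0.    1.52 -1.69  0.54]
knob xy [0.46981115 0.14074946 0.11149425] move mm [ 1.33732117 -0.91362756]
[0.46804529 0.14002287 0.11149524]
```

```bash
python3 -m pendant '[[1,[1,-0.6,0],0],[1,[1,-0.6,-2],0],[1,[1,-0.6,-4],0],[1,[1,-0.6,-4],0]]'
python3 -m pendant '[[1,[0,0,-2],0],[1,[0,0,-4],0],[1,[0,0,-4],0]]'
```

```text
time: 18.77
tool_pos: [0.4696, 0.1397, 0.1082]
ee_rot: [0.747, 3.05, 0.001]
ft_force: [0.0, 0.6, -1.3]
opening: 0.037
time: 19.15
tool_pos: [0.4697, 0.1396, 0.1042]
ee_rot: [0.747, 3.05, 0.0]
ft_force: [1.8, -0.0, -1.7]
opening: 0.0369
```

```bash
python3 -m pendant '[[1,[0,0,-2],0],[1,[0,0,-4],0],[1,[0,0,-4],0]]'
python3 -m pendant '[[1,[0,0,-2],0],[1,[0,0,-3],0],[1,[0,0,-3],0]]'
python3 - <<'E'
from h import *
im=optics.camera("scene");cv2.imwrite("pics/s12.png",cv2.resize(im[170:290,290:420,::-1],(650,600),interpolation=2))
E
```

```text
time: 19.52
tool_pos: [0.4696, 0.1396, 0.1001]
ee_rot: [0.747, 3.05, 0.0]
ft_force: [3.7, -0.4, -1.4]
opening: 0.037
time: 19.9
tool_pos: [0.4695, 0.1396, 0.0972]
ee_rot: [0.747, 3.05, 0.001]
ft_force: [2.9, -1.5, 0.8]
opening: 0.037
```

View pics/s12.png

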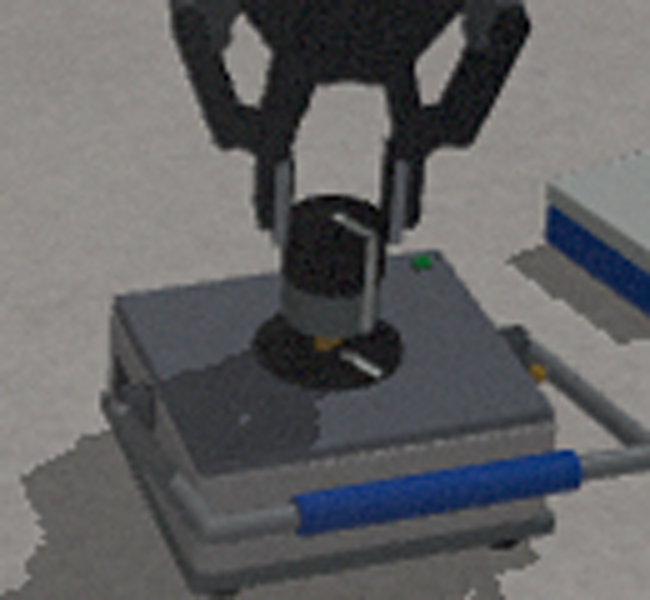

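```bash
python3 -m pendant '[[1,[0.6,0,-1],0],[1,[0.6,-0.2,-2],0],[1,[0.6,-0.2,-2],0]]'
python3 -m pendant '[[1,[0,0,-1],0],[1,[0,0,-2],0],[1,[0,0,-2],0]]'
python3 -m pendant '[[1,[0,0,-1],0],[1,[0,0,-2],0],[1,[0,0,-2],0]]'
```

```text
time: 20.32
tool_pos: [0.4698, 0.1395, 0.0951]
ee_rot: [0.747, 3.051, 0.001]
ft_force: [2.2, -0.5, -0.8]
opening: 0.0369
time: 20.7
tool_pos: [0.4699, 0.1395, 0.0931]
ee_rot: [0.747, 3.051, 0.0]
ft_force: [2.5, 0.6, -0.4]
opening: 0.0368
time: 21.08
tool_pos: [0.4699, 0.1395, 0.0911]
ee_rot: [0.747, 3.051, 0.0]
ft_force: [2.1, -0.3, -0.7]
opening: 0.0369
```

```bash
python3 -m pendant '[[1,[0.5,0,-1],0],[1,[0.5,0,-2],0],[1,[0.5,0,-2],0]]'
python3 -m pendant '[[1,[0,0,-1],0],[1,[0,0,-2],0],[1,[0,0,-2],0]]'
python3 - <<'E'
from h import *
im=optics.camera("scene");cv2.imwrite("pics/s13.png",cv2.resize(im[170:290,290:420,::-1],(650,600),interpolation=2))
E
```

```text
time: 21.45
tool_pos: [0.4702, 0.1394, 0.0893]
ee_rot: [0.748, 3.051, -0.0]
ft_force: [0.2, -0.3, 4.0]
opening: 0.0368
time: 21.82
tool_pos: [0.4703, 0.1393, 0.0873]
ee_rot: [0.748, 3.051, 0.0]
ft_force: [0.1, -1.5, 5.2]
opening: 0.0368
```

View pics/s13.png

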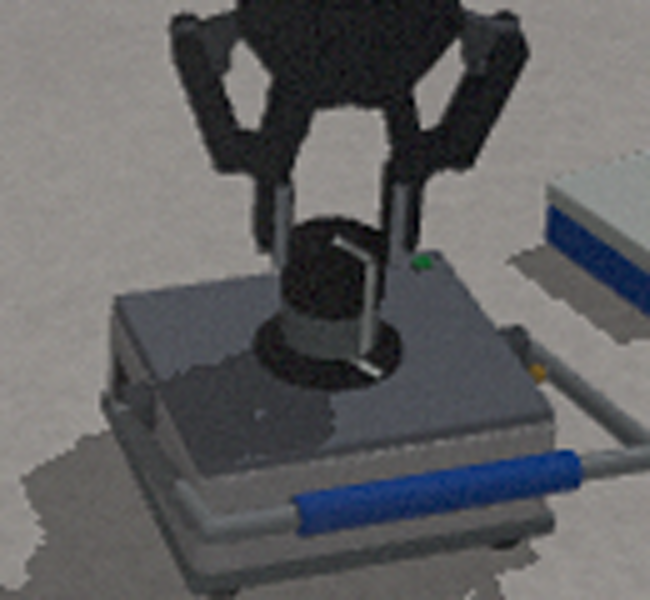

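```bash
python3 -m pendant '[[1,[0,0,-1],0],[1,[0,0,-2],0],[1,[0,0,-2],0]]'
python3 -m pendant '[[1,[0,0,-0.5],0],[1,[0,0,-1],0],[1,[0,0,-1],0]]'
```

```text
time: 22.25
tool_pos: [0.4705, 0.1393, 0.0857]
ee_rot: [0.747, 3.05, -0.0]
ft_force: [-0.7, -1.5, 8.0]
opening: 0.0373
time: 22.62
tool_pos: [0.4707, 0.1393, 0.0856]
ee_rot: [0.747, 3.05, -0.0]
ft_force: [-3.6, -2.0, 12.2]
opening: 0.0369
```

```bash
python3 -m pendant '[[1,[-0.3,0.2,-0.5],0],[1,[-0.3,0.2,-0.8],0],[1,[-0.3,0.2,-0.8],0],[1,[-0.3,0.2,-0.8],0]]'
python3 - <<'E'
from h import *
for n in("scene","wrist"):
  im=optics.camera(n);cv2.imwrite(f"pics/f_{n}.png",im[:,:,::-1])
  if n=="scene":cv2.imwrite("pics/s14.png",cv2.resize(im[170:290,290:420,::-1],(650,600),interpolation=2))
st=status.sense();print(st["tool_pos"],st["ft_force"],R.from_rotvec(st["ee_rot"]).as_matrix()[:,2])
E
```

```text
time: 23.12
tool_pos: [0.4708, 0.1393, 0.0855]
ee_rot: [0.747, 3.049, -0.001]
ft_force: [-4.2, -2.9, 15.9]
opening: 0.037
[0.47078608 0.13929123 0.08544613] [-4.26337616 -3.52112475 16.10063947] [ 2.20468947e-03 -9.61934001e-04 -9.99997107e-01]
```

View pics/s14.png

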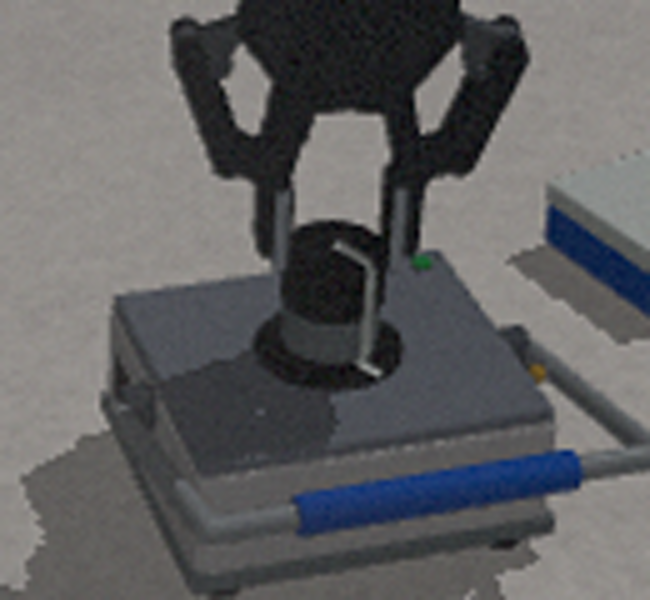

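View pics/f_wrist.png

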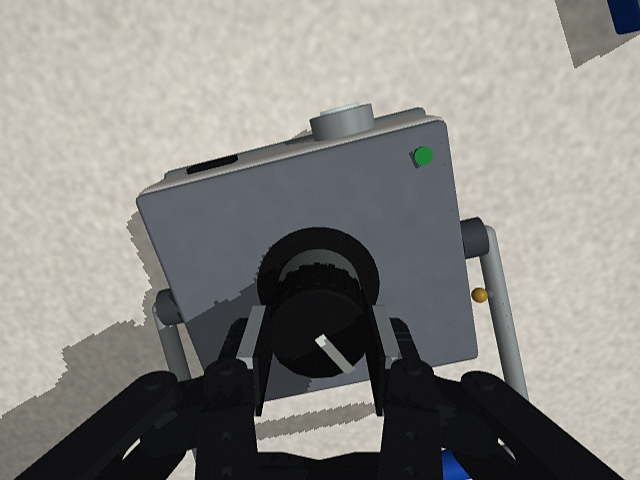

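View pics/f_scene.png

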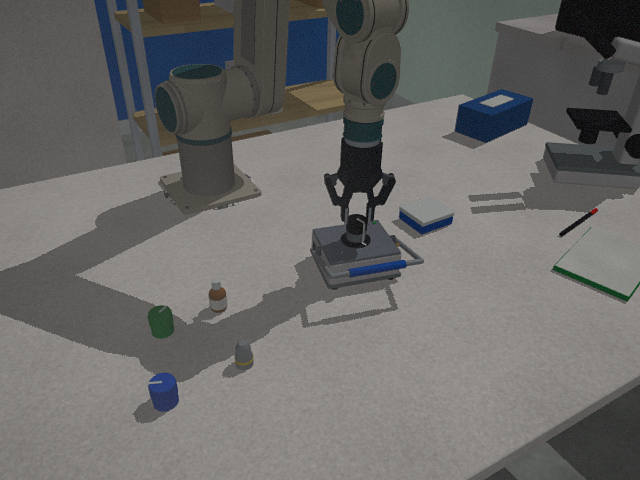

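```bash
python3 - <<'E'
from h import *
T=world_from_cam("scene");im=cv2.imread("pics/f_scene.png");z=cv2.resize(im[170:290,290:440],None,fx=5,fy=5,interpolation=2)
yaw=np.radians(-12.5);u=np.array([np.cos(yaw),np.sin(yaw),0]);v=np.array([-u[1],u[0],0]);L=np.array([.472,.139,0])
for q,col in((1.46,(0,0,255)),(1.8,(0,255,0))):
    P=[L+u*.12*np.sin(q-.3)*a+v*s*.088+[0,0,.055+.12*np.cos(q-.3)*a] for s,a in((-1,0),(-1,1),(1,1),(1,0))]
    px=np.array([(proj("scene",p,T)-[290,170])*5 for p in P]).astype(int);cv2.polylines(z,[px],False,col,2)
cv2.imwrite("pics/z14.png",z)
E
```

```text
(no output)
```

View pics/z14.png

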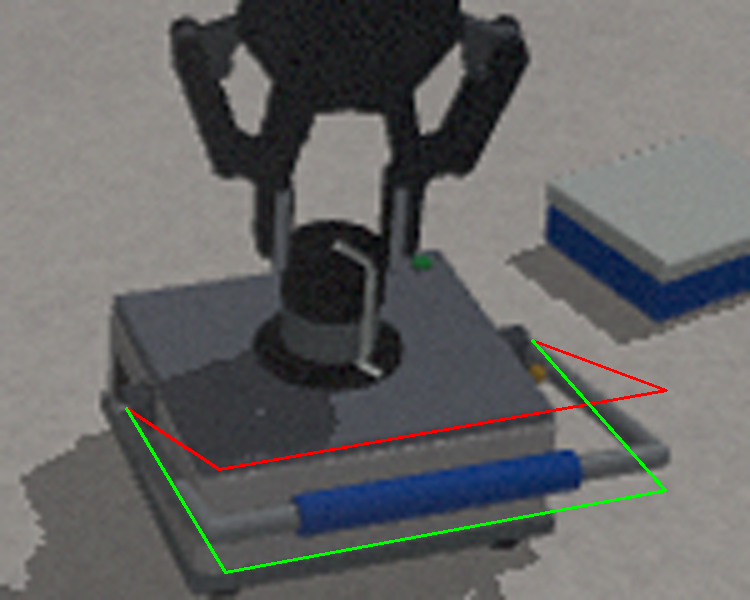

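```bash
cat > hq.py <<'E'
from h import *
T=world_from_cam("scene");im=cv2.imread("pics/f_scene.png");z=cv2.resize(im[170:290,290:440],None,fx=5,fy=5,interpolation=2)
import sys
x,y,yd=map(float,sys.argv[1:4])
yaw=np.radians(yd);u=np.array([np.cos(yaw),np.sin(yaw),0]);v=np.array([-u[1],u[0],0]);L=np.array([x,y,0])
D=lambda P,col:cv2.polylines(z,[np.array([(proj("scene",p,T)-[290,170]+.4)*5 for p in P]).astype(int)],False,col,1)
B=lambda a,b,h:L+u*a+v*b+[0,0,h]
D([B(a*.065,b*.075,.07) for a,b in((1,1),(1,-1),(-1,-1),(-1,1),(1,1))],(0,255,255))
D([B(.03*np.cos(t),.03*np.sin(t),.072) for t in np.linspace(0,6.3,50)],(0,255,255))
for q,col in((1.46,(0,0,255)),(1.65,(255,0,255)),(1.8,(0,255,0))):
    D([B(.12*np.sin(q-.3)*a,s*.088,.055+.12*np.cos(q-.3)*a) for s,a in((-1,0),(-1,1),(1,1),(1,0))],col)
cv2.imwrite("pics/z15.png",z)
E
python3 hq.py .472 .139 -12.5
```

View pics/z15.png

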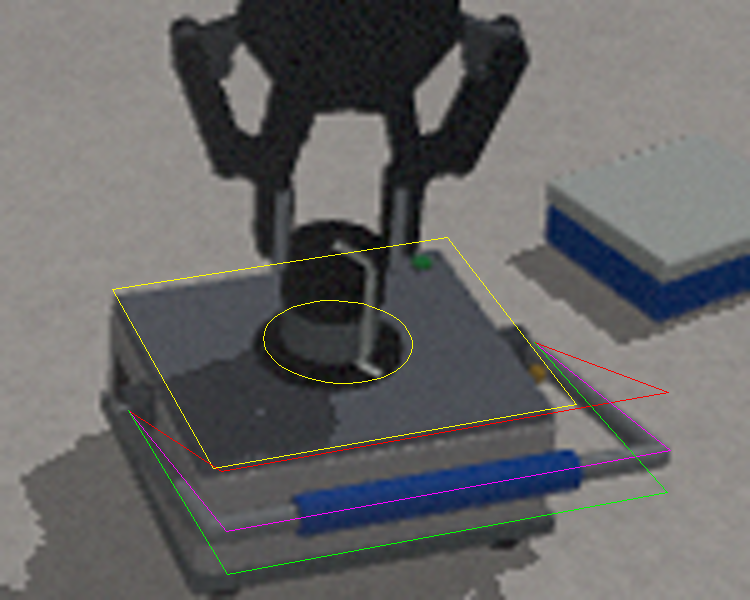

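```bash
cat > fitl.py <<'E'
from h import *
from scipy.optimize import least_squares
T=world_from_cam("scene");Tt=world_from_cam("top")
k=lambda p:np.array(p)/5+[290,170]-.4
obs=[((1,1),(553,412)),((1,-1),(205,475)),((-1,-1),(115,297)),((-1,1),(440,252))]
def B(p,a,b,h):
    u=np.array([np.cos(p[2]),np.sin(p[2]),0]);v=np.array([-u[1],u[0],0]);return np.array([p[0],p[1],0])+u*a+v*b+[0,0,h]
O=None
def S(p):
    f=[]
    for (a,b),o in [((1,1),k((553,412))),((1,-1),k((205,475))),((-1,-1),k((115,297))),((-1,1),k((440,252)))]:
        f+=list(proj("scene",B(p,a*.065,b*.075,.07),T)-o)
    f+=list(proj("scene",B(p,0,0,.072),T)-k((330,350)))
    return f
s=least_squares(S,[.472,.139,-.2],x_scale=[.01,.01,.1]);print(s.x,np.degrees(s.x[2]),np.round(s.fun,1))
# ball triangulate
b1=np.array([397.6,244.6]);b2=np.array([268,250.4])
t=least_squares(lambda w:np.r_[proj("scene",w,T)-b1,proj("top",w,Tt)-b2],[.48,.21,.06],x_scale=.01);print("ball",t.x,t.fun.round(2))
d=t.x-np.array([.472,.139,0]);yw=np.radians(-11.5);print("lamp frame",d[0]*np.cos(yw)+d[1]*np.sin(yw),-d[0]*np.sin(yw)+d[1]*np.cos(yw),t.x[2])
E
python3 fitl.py
```

```text
[ 0.47525247  0.1325666  -0.23576959] -13.508602462932233 [ 2.8  0.6 -1.2  0.2 -2.  -0.3  0.6 -1.3 -0.2 -0.2]
ball [0.51741428 0.2079258  0.06002436] [ 0.2  -0.02  0.21  0.14]
lamp frame 0.03076098108052141 0.07659624312312964 0.06002436309724626
```

```bash
python3 - <<'E'
from h import *
im=cv2.imread("pics/f_wrist.png");a=cv2.resize(im[200:460,420:560],None,fx=2.2,fy=2.2,interpolation=2)
s=cv2.imread("pics/f_scene.png");b=cv2.resize(s[225:280,385:430],None,fx=10,fy=10,interpolation=2)
H=572;b=cv2.resize(b,(int(b.shape[1]*H/b.shape[0]),H));a=cv2.resize(a,(int(a.shape[1]*H/a.shape[0]),H))
cv2.imwrite("pics/z16.png",np.hstack([a,b])[:, :800])
E
```

```text
(no output)
```

View pics/z16.png

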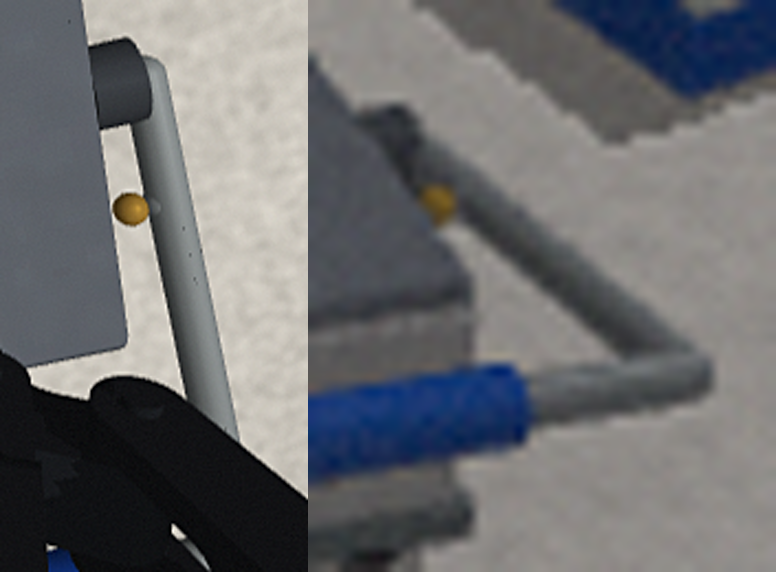

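```bash
python3 - <<'E'
from h import *
T=world_from_cam("scene");s=cv2.imread("pics/s5.png")
p=proj("scene",np.array([.5826,.1116,.069]),T);print(p)
for n,d in((("s5",0)),("s6",0),("f_scene",0)):
    im=cv2.imread(f"pics/{n}.png");m=cv2.inRange(cv2.cvtColor(im,cv2.COLOR_BGR2HSV),(100,120,40),(130,255,255));m[:250]=0;m[290:]=0;m[:,:330]=0;m[:,430:]=0
    q=np.argwhere(m);print(n,len(q),q.mean(0)[::-1],q[:,1].min(),q[:,1].max())
z=cv2.resize(s[200:300,310:440],None,fx=5.5,fy=5.5,interpolation=2)
cv2.circle(z,tuple(((p-[310,200]+.4)*5.5).astype(int)),4,(0,0,255),1)
cv2.imwrite("pics/z17.png",cv2.convertScaleAbs(z,alpha=1.5))
E
```

```text
[377.63675235 272.1821459 ]
s5 438 [377.39269406 267.71004566] 349 406
s6 454 [377.21585903 267.77753304] 349 406
f_scene 457 [377.31728665 267.80087527] 349 406
```

View pics/z17.png

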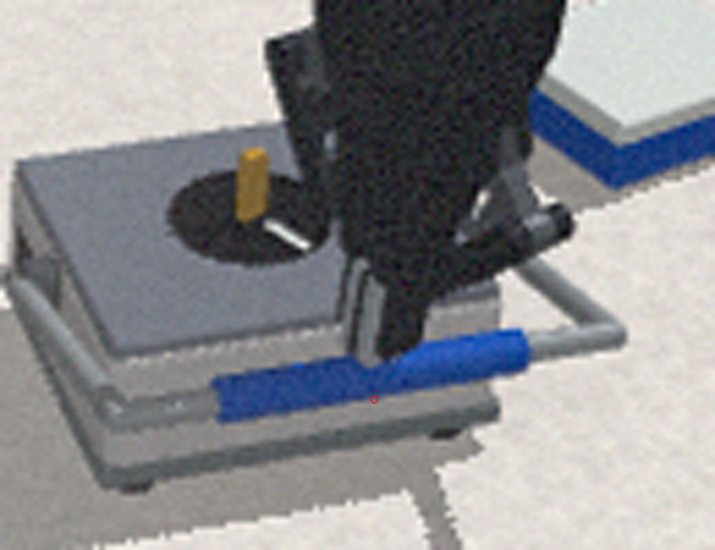

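```bash
python3 - <<'E'
from h import *
T=world_from_cam("scene");Tt=world_from_cam("top")
for p in([.4708,.1393,.0855],[.472,.139,.075],[.472,.139,.119]): print(p,((proj("scene",np.array(p),T)-[290,170]+.4)*5).round())
# finger tip in s7? knob standing: black knob top centre true approx (.535,-.3195,.044)
print("knob top",proj("scene",np.array([.535,-.3195,.044]),T),proj("top",np.array([.535,-.3195,.044]),Tt))
print("knob mid-bottom",proj("scene",np.array([.535,-.3195,.0]),T))
E
python3 - <<'E'
import cv2
s=cv2.imread("pics/a_scene.png");cv2.imwrite("pics/z18.png",cv2.resize(s[325:395,110:190],None,fx=7,fy=7,interpolation=2))
E
```

```text
[0.4708, 0.1393, 0.0855] [339. 311.]
[0.472, 0.139, 0.075] [338. 335.]
[0.472, 0.139, 0.119] [345. 242.]
knob top [139.291335   347.41231925] [473.80871756 241.79305478]
knob mid-bottom [143.85103574 366.52715679]
```

View pics/z18.png

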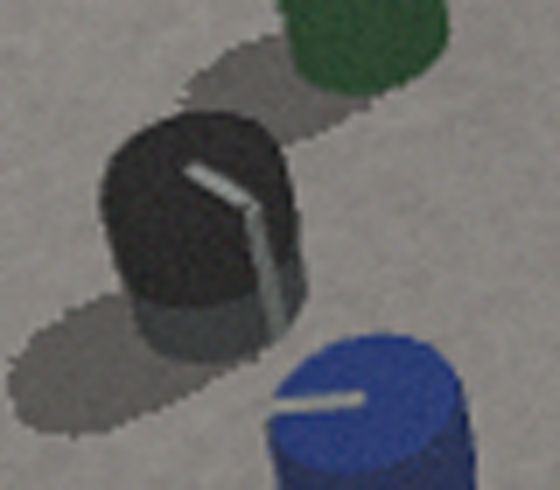

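```bash
python3 - <<'E'
from h import *
T=world_from_cam("scene");st=status.sense();M=R.from_rotvec(st["ee_rot"]).as_matrix();print(M.round(3),st["tool_pos"])
z=cv2.imread("pics/s14.png")
for zz,col in((0,(0,0,255)),(.019,(0,255,0)),(.033,(255,255,0))):
  for s in(-1,1):
   for w in (-.011,.011):
    p=st["tool_pos"]+s*.02*M[:,1]+w*M[:,0]+[0,0,zz]
    q=((proj("scene",p,T)+[-1.8,1.4]-[290,170]+.4)*5).astype(int);cv2.circle(z,tuple(int(i) for i in q),4,col,-1)
cv2.imwrite("pics/z19.png",cv2.convertScaleAbs(z,alpha=1.6))
E
```

```text
[[-0.887  0.462  0.002]
 [ 0.462  0.887 -0.001]
 [-0.002  0.    -1.   ]] [0.47078608 0.13929123 0.08544613]
```

View pics/z19.png

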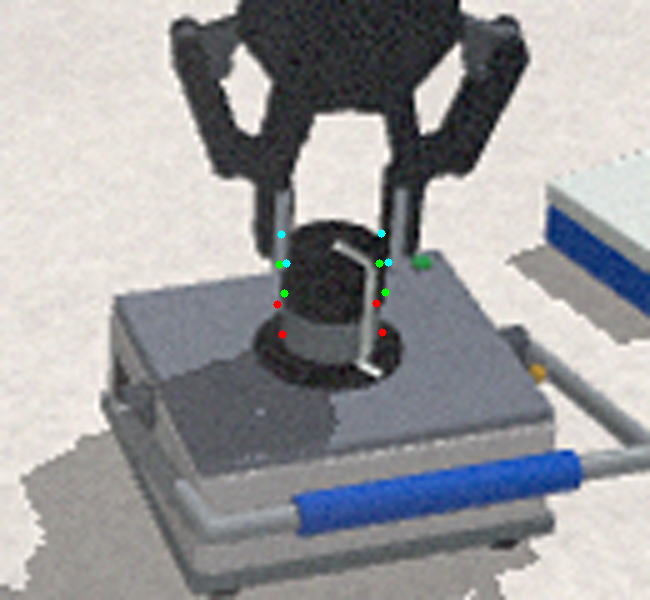

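```bash
python3 -m pendant '[[1,[0.5,0.4,6],0],[1,[0.5,0.4,16],0],[1,[0.5,0.4,28],0],[1,[0.5,0.4,42],0],[1,[40,-9,42],0],[1,[90,-20,42],0],[1,[114,-25,42],0],[1,[114,-25,30],0],[1,[114,-25,20],0],[1,[114,-25,20],0]]'
python3 - <<'E'
from h import *
im=optics.camera("scene");cv2.imwrite("pics/s20.png",cv2.resize(im[170:290,290:440,::-1],None,fx=5,fy=5,interpolation=2))
E
```

```text
time: 24.48
tool_pos: [0.5811, 0.1149, 0.1016]
ee_rot: [-0.746, -3.048, 0.001]
ft_force: [-0.2, 1.3, -1.6]
opening: 0.0367
```

View pics/s20.png

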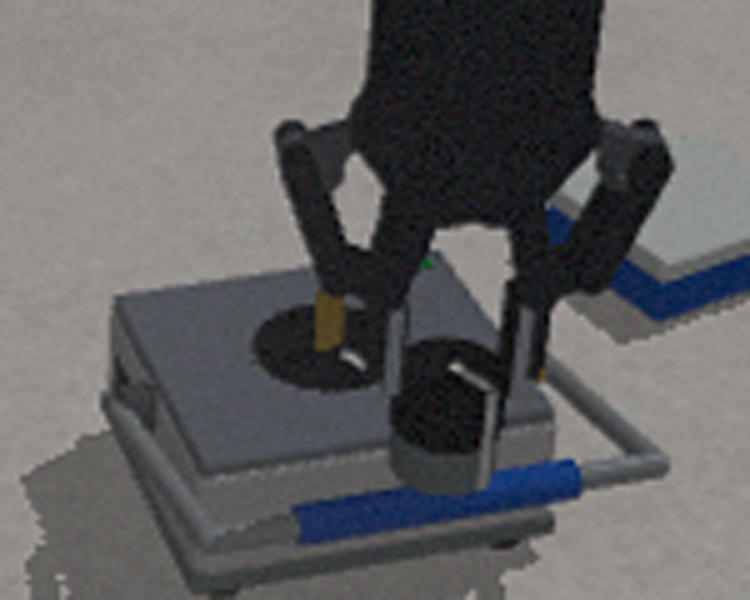

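```bash
python3 -m pendant '[[1,[3,0,-4],0],[1,[3,0,-8],0],[1,[3,0,-8],0]]'
python3 -m pendant '[[1,[0,0,-3],0],[1,[0,0,-6],0],[1,[0,0,-6],0]]'
python3 -m pendant '[[1,[0,0,-2],0],[1,[0,0,-4],0],[1,[0,0,-4],0]]'
```

```text
time: 24.9
tool_pos: [0.5868, 0.1147, 0.0951]
ee_rot: [0.748, 3.051, 0.0]
ft_force: [0.1, -0.1, -0.4]
opening: 0.0371
time: 25.28
tool_pos: [0.5868, 0.1146, 0.089]
ee_rot: [-0.748, -3.051, -0.0]
ft_force: [0.3, 0.3, -1.8]
opening: 0.0369
time: 25.65
tool_pos: [0.5869, 0.1146, 0.0852]
ee_rot: [0.748, 3.051, 0.0]
ft_force: [-0.2, -0.2, -0.3]
opening: 0.0369
```

```bash
python3 -m pendant '[[1,[0,0,-2],0],[1,[0,0,-3],0],[1,[0,0,-3],0]]'
python3 - <<'E'
from h import *
im=optics.camera("scene");cv2.imwrite("pics/f21.png",im[:,:,::-1]);cv2.imwrite("pics/s21.png",cv2.resize(im[170:290,290:440,::-1],None,fx=5,fy=5,interpolation=2))
E
```

```text
time: 26.02
tool_pos: [0.5872, 0.1147, 0.0825]
ee_rot: [0.748, 3.051, 0.0]
ft_force: [-0.5, -0.0, -0.3]
opening: 0.0371
```

View pics/s21.png

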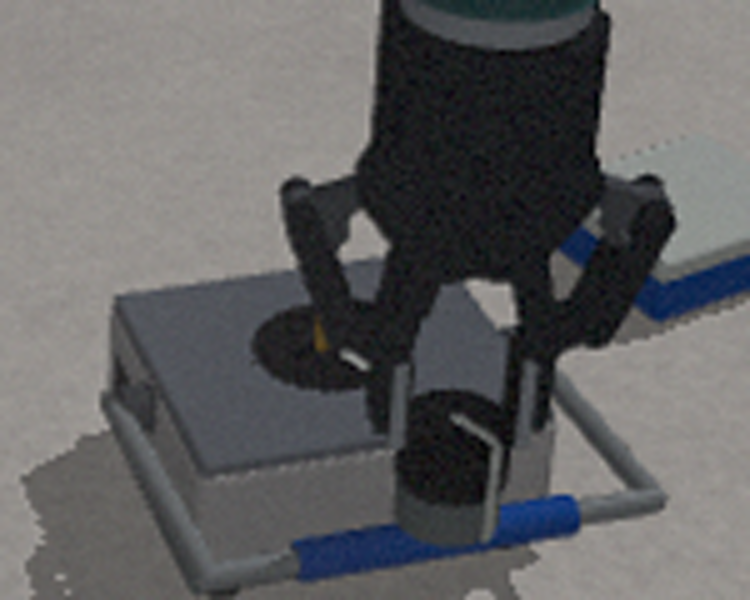

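```bash
python3 -m pendant '[[1,[0,0,-1.5],0],[1,[0,0,-3],0],[1,[0,0,-3],0],[1,[0,0,-3],0]]'
```

```text
time: 26.58
tool_pos: [0.5882, 0.1143, 0.0821]
ee_rot: [0.747, 3.048, -0.0]
ft_force: [-3.5, -1.1, 12.8]
opening: 0.0373
```

```bash
python3 -m pendant '[[1,[0,0,12],0],[1,[0,0,30],0],[1,[0,0,47],0],[1,[-40,9,47],0],[1,[-90,20,47],0],[1,[-117,25,47],0],[1,[-117,25,47],0],[1,[-117,25,47],0]]'
python3 - <<'E'
from h import *
st=status.sense();im=optics.camera("wrist");cv2.imwrite("pics/w22.png",im[:,:,::-1])
cv2.imwrite("pics/z11.png",cv2.resize(cv2.convertScaleAbs(im[210:390,255:385,::-1],alpha=1.8),None,fx=3.3,fy=3.3,interpolation=2))
im=optics.camera("scene");cv2.imwrite("pics/f22.png",im[:,:,::-1]);cv2.imwrite("pics/s22.png",cv2.resize(im[170:290,290:440,::-1],None,fx=5,fy=5,interpolation=2))
print(st["tool_pos"],st["ft_force"],R.from_rotvec(st["ee_rot"]).as_matrix()[:,2])
E
```

```text
time: 27.58
tool_pos: [0.4717, 0.1398, 0.1274]
ee_rot: [0.747, 3.048, 0.002]
ft_force: [0.5, -0.2, -0.6]
opening: 0.0369
[0.47172062 0.13978255 0.1274013 ] [ 0.5007316  -0.16535627 -0.61682151] [ 3.50677887e-03  3.78849731e-04 -9.99993779e-01]
```

View pics/s22.png

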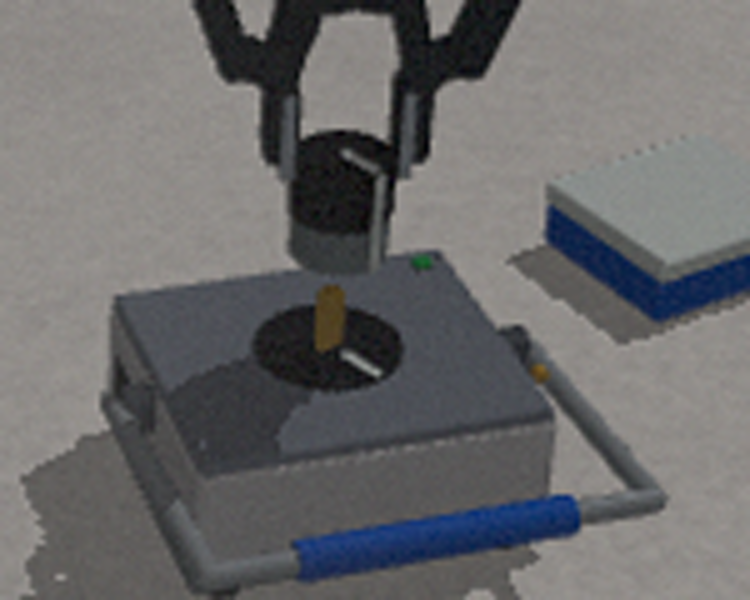

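View pics/z11.png

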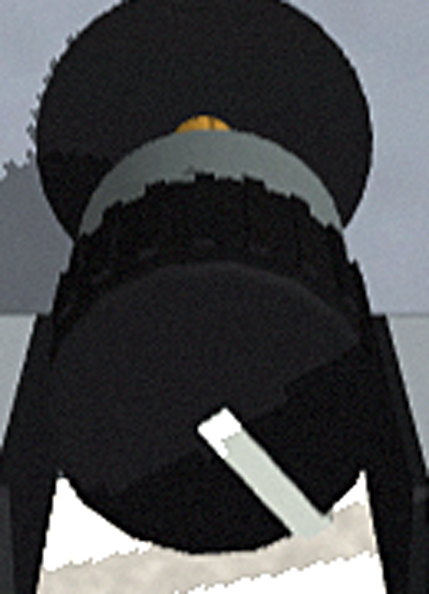

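```bash
python3 -m pendant '[[1,[-1.2,-0.4,0],0],[1,[-1.2,-0.4,-8],0],[1,[-1.2,-0.4,-16],0],[1,[-1.2,-0.4,-20],0],[1,[-1.2,-0.4,-23],0],[1,[-1.2,-0.4,-23],0]]'
python3 -m pendant '[[1,[0,0,-3],0],[1,[0,0,-6],0],[1,[0,0,-6],0]]'
```

```text
time: 28.42
tool_pos: [0.4692, 0.1391, 0.1039]
ee_rot: [0.747, 3.05, -0.0]
ft_force: [-0.9, -0.4, 6.1]
opening: 0.037
time: 28.8
tool_pos: [0.4697, 0.1394, 0.0973]
ee_rot: [0.747, 3.049, 0.001]
ft_force: [2.6, 0.0, -0.7]
opening: 0.0368
```

```bash
python3 -m pendant '[[1,[0.8,0,-2],0],[1,[0.8,0,-4],0],[1,[0.8,0,-6],0],[1,[0.8,0,-6],0]]'
python3 -m pendant '[[1,[0,0,-2],0],[1,[0,0,-4],0],[1,[0,0,-4],0]]'
```

```text
time: 29.3
tool_pos: [0.4699, 0.1393, 0.0912]
ee_rot: [0.747, 3.05, 0.001]
ft_force: [2.8, -0.0, -1.2]
opening: 0.0367
time: 29.68
tool_pos: [0.4701, 0.1393, 0.0878]
ee_rot: [0.747, 3.05, 0.001]
ft_force: [0.7, 0.1, 4.7]
opening: 0.0372
```

```bash
python3 -m pendant '[[1,[0.2,0,-1],0],[1,[0.2,0,-2],0],[1,[0.2,0,-2],0]]'
python3 -m pendant '[[1,[0,0,-1],0],[1,[0,0,-2],0],[1,[0,0,-2],0],[1,[0,0,-2],0]]'
python3 - <<'E'
from h import *
st=status.sense();im=optics.camera("scene");cv2.imwrite("pics/f23.png",im[:,:,::-1]);cv2.imwrite("pics/s23.png",cv2.resize(im[170:290,290:440,::-1],None,fx=5,fy=5,interpolation=2))
print(st["tool_pos"],st["ft_force"],st["opening"],R.from_rotvec(st["ee_rot"]).as_matrix()[:,2].round(3))
E
```

```text
time: 30.05
tool_pos: [0.4702, 0.1392, 0.0858]
ee_rot: [0.747, 3.05, 0.001]
ft_force: [1.5, -0.4, 5.3]
opening: 0.0371
time: 30.55
tool_pos: [0.4706, 0.1392, 0.0855]
ee_rot: [0.747, 3.049, 0.0]
ft_force: [-1.8, -1.6, 15.4]
opening: 0.0372
[0.47063762 0.13917638 0.08545325] [-1.84677612 -1.55152678 15.38623653] 0.0371655654474221 [ 0.002 -0.    -1.   ]
```

View pics/s23.png

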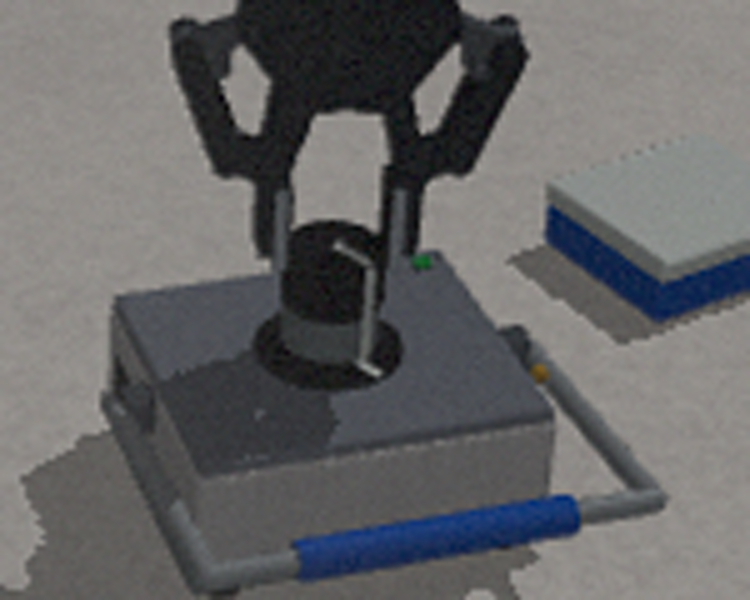

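```bash
python3 -c "
from cell import order
print(order.sign_off())"
```

```text
the job is handed in; nothing more can be done
None
```

I handed the job in at about 30.6 s of the 53 s, with the knob on the shaft, still gripped and pressed down on its stop. The hand-in gave no verdict.

**What I did**
- **First pass:** I pushed the carry handle over to the back, gripped the black knob, turned it to the shaft's line, and pressed it home.
- **Handle not home:** A check of the scene picture then put the handle at only about 1.63 rad. It had stopped short of its rear detent, although no force had shown this.
- **Mend:** I took the knob off again and pressed the crossbar down with the underside of the held knob until it met the end stop. I then refitted the knob and pressed it down.

**Last checks**
- **Handle:** in the final picture it lies where the model puts 1.8 rad. It took 12.8 N at the stop and stayed there after I let go.
- **Shaft:** spring force began just below 91 mm tool height. The tool stopped at 85.5 mm, where the force rose from about 5 to 15 N. That is about 5 mm of travel, so the shaft is on its stop.
- **Knob:** still gripped (60 N set, fingers 37 mm apart), tool upright within 0.002 rad. The white lines matched within about 3 degrees before fitting, and the fingers grip only the upper part of the knob.
- **Bystanders:** the oil bottle and the lens stood unmoved in the last full picture I looked at (23 s, before I mended the handle). The slide box stands in its place in the final crop.

**What disagreed or went wrong**
- The wrist camera put the knob's underside 15–16 mm below the tool point. Contact with the bench and with the stops gave 10.6 mm, and I trusted contact.
- Early on the last joint ran into its limit (3.141 rad) and left the tool tilted by 0.09 rad. I removed the tilt at the far end of the reach, where joint 3 read up to 1.245 rad against its stated 1.24. Both readings are just past the stated ranges, and I don't know whether that counts as passing a range.

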